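Refit the scraper spring of a dough sheeter

TASK

The dough sheeter's scraper spring has come off: fit it again. Pick the spring up, put its angle hook down into the hole in the red scraper arm (the spring is bent a little to one side, so feel for the hole with light pressure), then stretch the spring back and slip its eye over the headed post so that it sits on the post's neck and pulls the scraper blade fully home against the roller. Keep hold of the spring until it is seated so that it never flies loose, work gently (never more than 20 N between the spring and the arm or the post, nor 15 N by the gripper on the machine), and leave the other things on the bench where they are.

Things in the scene. Friction and masses are not known exactly. Their poses are not given: they have to be found in the camera images.
- spring: Loose tension spring, 110 mm long, lying hook down. Origin: middle of the underside of its blue end plug; x points along the spring to its eye, z up; axis 12 mm above the origin. The plug (26 long, x -13 to 13; 16 across the flats in y; 24 high) is the part to grip, across y. Closed, leg centre to eye centre is 100 mm; it opens from 3 N on, then 0.32 N per mm. About 0.08 kg.
- coil_root (a point): Point on the spring's axis 13 mm to -x of its origin, where 30 mm of coil (20 mm wide) begin; then a dark 10 mm plug and a 4 mm rod to x = -72 mm, turned down there as the hook: a 4 mm leg, tip 12 mm below the axis and raked 2 mm to +x. A lasting side bend here, up to 0.19 rad either way and not measured, sets the leg up to 11 mm to a side. It gives up and down here, 1.5 N m/rad.
- eye (a point): Centre of the spring's eye, a level ring of 3.5 mm rod, 12 mm clear inside, 19 mm outside; 28 mm along the spring's x from its origin, at the height of the axis.
- scraper_arm: Red scraper arm on top of the machine's right white housing: a 4 mm strap (x -9 to -13 mm) out of a slot, with a flat flange (18 x 36 wide x 4 mm) that has a round vertical 6 mm hole (1 mm chamfer) in its middle. Origin: centre of the hole at the upper face, some 25 mm above the housing's top; x points to the post, z up through the hole. It leans with the scraper.
- scraper (a joint): Scraper angle, rad: 0 = blade home against the roller; grows to 0.2 as the red arm leans away from the post (the hole moves 60 mm x angle). A stiff pivot (about 2.5 N at the hole) that stays where it is left; the spring's pull brings it home.
- post: Steel post on the same housing top, 130 mm from the hole (blade home) towards the machine's x. Origin: centre of its foot, z up. A 13 mm column up to a shoulder at 24.2 mm, a neck 6 mm in diameter to 30.2 mm, a bevelled head 9 mm in diameter to 33.7 mm. The fitted eye lies round the neck, its centre 26 to 28 mm above the origin and 3 mm from the post's axis, towards the hole.
- machine: Dough sheeter, fixed, guard off, 330 x 420 mm, 172 mm high: two white side housings with two steel rollers between. Origin: centre of its underside; x runs from infeed to outfeed. The right housing (80 mm wide, centre line y = -175 mm, flat top at 172 mm) carries the red arm at x = -30 mm and the post at x = 100 mm.
- screwdriver: Bystander, leave alone: screwdriver with a red handle, lying on the bench.
- bench_knife: Bystander, leave alone: dough cutter: 100 x 150 mm steel blade with a black handle bar, lying flat.
- bread_plate: Bystander, leave alone: white 170 mm plate with a stack of flat breads, 75 mm high.
- parts_tray: Bystander, leave alone: small steel tray, 110 x 90 x 30 mm, with two thumb screws in it.
- oil_bottle: Bystander, leave alone: amber bottle with yellow cap, 62 mm across, 170 mm high, standing.
Not all that is in view belongs to the job. What is meant by the spring is not yellow, and is the smaller of those in its own colour.

How it is judged:
By the outcome, as a careful person would: the job done as asked, in the order asked, and still so for the second after the job is handed in, with the robot touching nothing.
It also fails if it takes over 67 s, if anything falls off the work surface, if the arm or the gripper's body presses on something with over 40 N, if the wrist force passes 120 N, or if a joint passes its speed limit or range.

ROBOT

A 7-joint arm with a two-finger parallel gripper is mounted at the origin on the work surface. World frame = base frame: x ahead of the robot, y to its left, z up, the work surface at z = 0. Lengths are in m, angles in rad, forces in N, time in s.
With the tool pointing down it reaches from about 0.4 to 0.75 m from the base axis. Payload 19.5 kg.
Tool frame: the origin (TCP) lies between the finger pads; the fingertips stand 8 mm ahead of it and the grasp point (between the pads) lies 11 mm behind it (bot.tip_reach is the z of the fingertips in the tool frame, in m); z points along the fingers, y is the direction in which the jaws open and shut (so a half turn about z gives the same grasp; the last joint's range is limited). The gripper opens to 85 mm and grips with 20 to 120 N. Pads are 22 mm wide; open, the fingers measure 114 mm over their backs; the gripper's body (76 mm by 85 mm) begins 54 mm behind the grasp point. The pads swing forward as they close: fully open they stand 13 mm farther back than shut.
Start: joints at [1.17, 0.707, -0.028, 1.485, 0.022, 0.951, -0.075], TCP at [0.202, -0.538, 0.239] pointing down, gripper open.
Joint ranges: [-2.71, 2.71], [-0.32, 2.16], [-1.57, 1.52], [0, 2.45], [-1.46, 4.6], [0, 2.02], [-2.83, 2.83]. Speed limits (rad/s): [1.89, 1.89, 2.57, 2.57, 3.01, 3.01, 3.01].

INTERFACE

Orientations are given as a unit quaternion [w, x, y, z].
In Python, from rig import bot gives the robot as it stands.
- The arm moves only by the tool step_arm, never from a script. Its argument "series" is a list of rows, each a list of 2 entries, a list of its own where there are three numbers: the shift along the tool's x, y, z scaled (see below), then the turn, a rotation vector about the tool's x, y, z scaled (see below). In form: [[[dx, dy, dz], [rx, ry, rz]], ...]. A call has 1 to 8 rows; each row is the pose to reach, as a shift and turn from the pose commanded when the call began, along the tool's axes at that moment; what a row does not reach only later rows make up. The controller multiplies each number of a shift by 0.2 m and each number of a turn by 1.5 rad. A row lasts 1/12 s, in which the tool goes at most 41.7 mm and 7.16 degrees, less where a joint would pass 70% of its speed; a pose out of reach is approached as far as the arm can. A call with a number of a shift or a turn outside -1 to 1 is refused whole. A call with a gripper value outside its range is refused whole. "gripper" is the closure, from 0 (fully open) to 1 (shut), set as the call begins (left out, the last holds). The fingers move at their own pace and stop on an object; "squeeze" is the grip in N (left out, the last holds). Time passes only in rows, so rows that repeat a pose let the fingers close. It gives the time, the measured TCP pose, the force and the opening at its end, in the units of the state.
- bot.get_state(): the state, without advancing time (a new reading comes with each control period).
- bot.read_camera(name): name is "side" or "top"; returns the picture (480x640x3 uint8, red, green, blue); there is no depth.
- bot.get_calibration(name): a dict with "fx", "fy", "cx", "cy" (pixels), "k1" (the pictures are not rectified: a ray, as slopes to the right and down, at radius r is drawn at 1 + k1 r^2 times it, then the intrinsics apply), "rvec" (rotation vector, rad) and "tvec" (3), from world to camera coordinates, as OpenCV has them. Camera axes: x right, y down, z forward; pixel columns grow to the right and rows downward; lengths in m; the calibration is good to about 2 mm. A picture is of the moment at which its call begins. get_calibration takes no time and is no camera call.
- bot.close_job(): hands the job in, once; it reports no verdict.
Trained networks look in the newest picture that a camera, given by its name, has taken for a name from the list of things; names that differ only in an ending like _2 or _b are one class to them, and where a whole thing is asked for, a point or a joint stands for the part that bears it (a point fixed in the world has none). Each returns a list of dicts, best first, with "conf" (0 to 1); they miss things now and then, are a little off and sometimes report something else, mostly with a low value. They report only what shows in the picture. A call takes as long as a camera call. They do not tell look-alikes from the thing itself.
- bot.silhouettes(label, camera): "region" (480x640 bool, what is visible of it) and "rect" ([centre column, centre row, width, height] as shares, 0 to 1, of the picture: columns of its width, rows of its height, round what is visible of it).
- bot.place_of(label, camera): "at" ([column, row] as shares, 0 to 1, of the picture: columns of its width, rows of its height: a listed point, or the origin of a listed thing).
The state is a dict: "time": time; "q": joint angles; "qd": joint speeds; "joint_torque": joint torques, N m; "position": TCP position; "eef_rot": TCP orientation; "contact_force": force on the tool from outside, world axes, zero at the start; "torque": the same for the moment, N m; "width": finger opening in m.
Only numpy, scipy, OpenCV 4.12 (cv2) and the standard library are available. Lean on these libraries where they do the work, as an engineer would, in place of code of your own. Each camera call takes 0.05 s, during which the arm holds its last target.

## Working session

There is one attempt and no reset: what is moved stays moved. The work goes in short steps, Python scripts to look and compute and a tool call to move; the robot and the scene stay as the last step left them, time stands still between calls to the robot, and variables do not carry over. Pictures are saved under pics/ and viewed, and the job is handed in when it is done.

Besides the shell and the picture viewer there is one more tool, called after "Request:" as name([rows], argument=value, ...), one row to a line, values as JSON. step_arm: Moves the arm, as the interface text tells. Its arguments: {"type":"object","properties":{"series":{"type":"array"},"gripper":{"type":"number"},"squeeze":{"type":"number"}},"required":["series"]}

```bash
ls; mkdir -p pics; python3 - <<'E'
from rig import bot
import cv2,numpy as np
s=bot.get_state();print({k:np.round(v,3) for k,v in s.items()},bot.tip_reach)
for c in("side","top"):
    im=bot.read_camera(c);cv2.imwrite(f"pics/{c}0.png",im[:,:,::-1]);print(c,bot.get_calibration(c))
    for l in("spring","eye","coil_root","scraper_arm","post","machine"):
        print(l,[(np.round(d['at'][0]*640,1),np.round(d['at'][1]*480,1),round(d['conf'],2)) for d in bot.place_of(l,c)])
E
```

```text
pics
{'time': np.float64(0.0), 'q': array([ 1.17 ,  0.707, -0.028,  1.485,  0.022,  0.951, -0.075]), 'qd': array([ 0.001,  0.   , -0.   ,  0.001,  0.001, -0.002, -0.   ]), 'joint_torque': array([-1.0000e-03, -8.8321e+01,  1.2350e+00, -2.3616e+01,  1.7000e-02,
        7.0000e-03, -0.0000e+00]), 'position': array([ 0.202, -0.538,  0.239]), 'eef_rot': array([-0.001,  0.984,  0.178, -0.   ]), 'contact_force': array([ 0.405, -0.497, -0.208]), 'torque': array([-0.002, -0.001, -0.02 ]), 'width': np.float64(0.085)} 0.008
side {'fx': 559.0149417331592, 'fy': 559.0149417331592, 'cx': 319.4524461898923, 'cy': 237.40373124830336, 'k1': -0.08088315728570458, 'rvec': array([ 0.86127602, -2.37166404,  1.21441386]), 'tvec': array([0.35189358, 0.32979523, 0.9055919 ])}
spring [(np.float64(365.9), np.float64(268.6), 0.87), (np.float64(453.1), np.float64(296.8), 0.63), (np.float64(502.5), np.float64(260.4), 0.53)]
eye [(np.float64(355.0), np.float64(259.8), 0.72), (np.float64(514.2), np.float64(261.8), 0.66)]
coil_root [(np.float64(448.2), np.float64(288.7), 0.97), (np.float64(373.3), np.float64(267.3)
[... 464 characters left out ...]
c': array([-0.07183203,  0.50505671,  1.02550573])}
spring [(np.float64(372.1), np.float64(256.5), 0.8), (np.float64(470.4), np.float64(357.5), 0.75), (np.float64(388.7), np.float64(343.6), 0.59)]
eye [(np.float64(372.3), np.float64(244.1), 0.81), (np.float64(390.4), np.float64(360.1), 0.71), (np.float64(467.4), np.float64(367.4), 0.56), (np.float64(377.3), np.float64(152.7), 0.26)]
coil_root [(np.float64(388.8), np.float64(335.5), 0.96), (np.float64(372.1), np.float64(259.7), 0.81), (np.float64(470.7), np.float64(348.9), 0.54)]
scraper_arm [(np.float64(258.8), np.float64(242.0), 0.93)]
post [(np.float64(248.9), np.float64(178.8), 0.52)]
machine [(np.float64(199.4), np.float64(244.6), 0.64)]
```

View pics/side0.png

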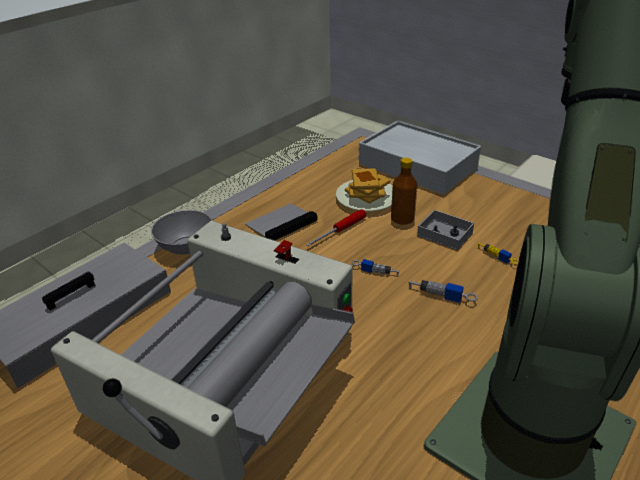

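View pics/top0.png

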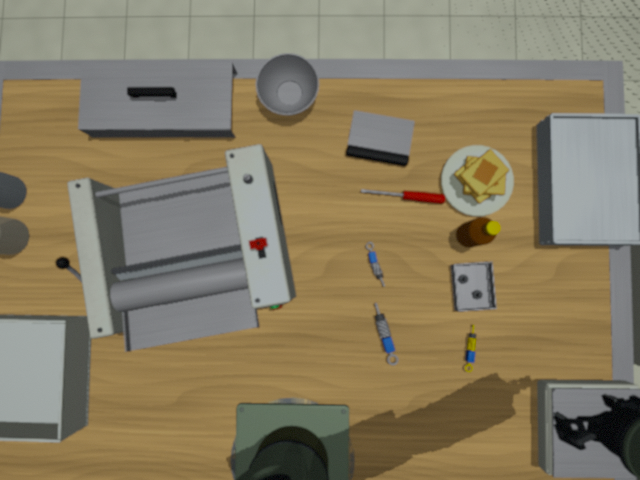

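```bash
cat > h.py <<'E'
from rig import bot
import cv2,numpy as np
from scipy.spatial.transform import Rotation as R
C={c:bot.get_calibration(c) for c in("side","top")}
def ray(c,u,v):
    k=C[c];xd=np.array([(u-k['cx'])/k['fx'],(v-k['cy'])/k['fy']]);x=xd.copy()
    for _ in range(20): x=xd/(1+k['k1']*(x@x))
    Rm=cv2.Rodrigues(np.array(k['rvec']))[0];d=Rm.T@np.array([x[0],x[1],1]);o=-Rm.T@np.array(k['tvec']);return o,d/np.linalg.norm(d)
def onz(c,u,v,z):
    o,d=ray(c,u,v);return o+d*(z-o[2])/d[2]
def tri(a,b):
    A=np.zeros((3,3));B=np.zeros(3);rs=[ray("side",*a),ray("top",*b)]
    for o,d in rs:
        P=np.eye(3)-np.outer(d,d);A+=P;B+=P@o
    x=np.linalg.solve(A,B);return x,[np.linalg.norm((np.eye(3)-np.outer(d,d))@(x-o)) for o,d in rs]
def proj(c,p):
    k=C[c];Rm=cv2.Rodrigues(np.array(k['rvec']))[0];q=Rm@np.array(p)+np.array(k['tvec']);x=q[:2]/q[2];x=x*(1+k['k1']*(x@x));return x*[k['fx'],k['fy']]+[k['cx'],k['cy']]
def crop(c,u,v,w,h,s,name,im=None):
    if im is None: im=bot.read_camera(c)
    u0,v0=int(u-w/2),int(v-h/2);cr=im[v0:v0+h,u0:u0+w,::-1]
    cv2.imwrite("pics/"+name+".png",cv2.resize(cr,None,fx=s,fy=s,interpolation=cv2.INTER_CUBIC));print(name,"origin",u0,v0,"scale",s);return im
E
python3 - <<'E'
from h import *
a=cv2.imread("pics/side0.png")[:,:,::-1];b=cv2.imread("pics/top0.png")[:,:,::-1]
crop("top",375,265,60,60,10,"t1",b);crop("side",375,268,60,40,13,"s1",a)
crop("top",255,212,80,100,6,"t2",b);crop("side",260,245,130,80,6,"s2",a)
for n,p,q in(("eye",(355,259.8),(372.3,244.1)),("root",(373.3,267.3),(372.1,259.7)),("hole",(282.9,247),(258.8,242)),("post",(225,237.7),(248.9,178.8))):print(n,tri(p,q))
print("O",onz("top",372.1,256.5,0),onz("side",365.9,268.6,0))
print("eye",onz("top",372.3,244.1,.012),onz("side",355,259.8,.012))
for l in("scraper_arm","post","spring"):
  for c in("side","top"):
    for d in bot.silhouettes(l,c): print(l,c,round(d['conf'],2),np.round(np.array(d['rect'])*[640,480,640,480],1))
E
```

```text
t1 origin 345 235 scale 10
s1 origin 345 248 scale 13
t2 origin 215 162 scale 6
s2 origin 195 205 scale 6
eye (array([ 0.51051236, -0.1834575 ,  0.01381571]), [np.float64(0.0019002757019996193), np.float64(0.001900275701999675)])
root (array([ 0.46871954, -0.18719069,  0.010311  ]), [np.float64(0.004288923463695435), np.float64(0.0042889234636954545)])
hole (array([0.49873613, 0.05542563, 0.19245033]), [np.float64(0.00023925482667626967), np.float64(0.00023925482667618727)])
post (array([0.6304576 , 0.08317848, 0.17024532]), [np.float64(0.0014030673360992633), np.float64(0.0014030673360991357)])
O [ 4.80174827e-01 -1.85567309e-01  2.22044605e-16] [ 0.48315877 -0.18607963  0.        ]
eye [ 0.50912221 -0.18477538  0.012     ] [ 0.51344769 -0.18418634  0.012     ]
scraper_arm side 0.59 [231.9 315.3 117.7 148.2]
scraper_arm top 0.79 [189.4 259.5 153.9  42.5]
scraper_arm top 0.27 [374.6 266.1  14.   37. ]
post side 0.61 [225.9 232.6  10.   15.3]
spring side 0.83 [376.9 265.6  50.   12.4]
spring side 0.59 [443.1 290.7  63.3  26. ]
spring side 0.51 [498.2 252.4  40.1  18.6]
spring top 0.87 [387.3 335.6  21.3  58.4]
spring top 0.81 [469.9 348.3  11.2  38.1]
spring top 0.62 [376.2 263.   13.2  42.8]
```

```bash
python3 - <<'E'
import cv2,numpy as np
a=cv2.imread("pics/t1.png");b=cv2.imread("pics/s1.png")
print(a.shape,b.shape)
E
```

```text
(600, 600, 3) (520, 780, 3)
```

View pics/t1.png

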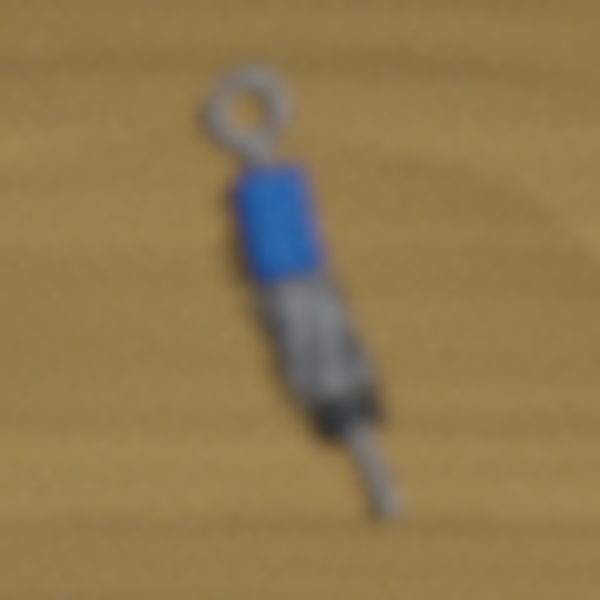

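View pics/s1.png

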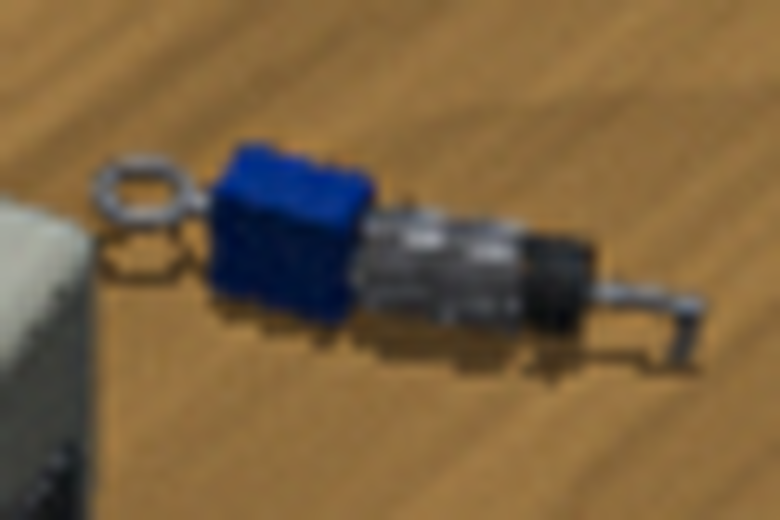

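View pics/t2.png

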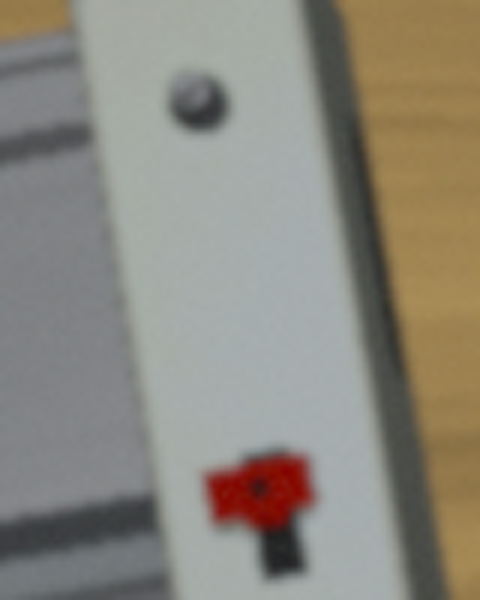

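View pics/s2.png

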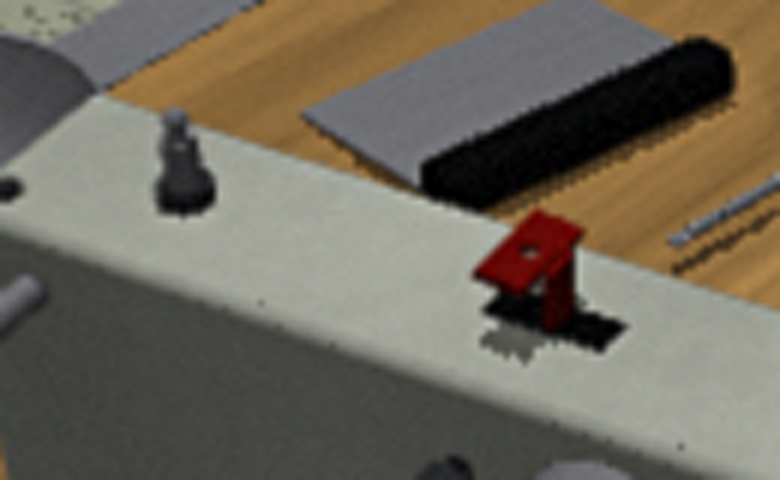

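```bash
python3 - <<'E'
from h import *
T=lambda x,y,s,u,v:((x+.5)/s-.5+u,(y+.5)/s-.5+v)
t1=lambda x,y:T(x,y,10,345,235);s1=lambda x,y:T(x,y,13,345,248);t2=lambda x,y:T(x,y,6,215,162);s2=lambda x,y:T(x,y,6,195,205)
for n,a,b in(("eye",s1(145,190),t1(250,108)),("legtop",s1(700,303),t1(388,512)),("hole",s2(530,251),t2(261,488)),("head",s2(175,116),t2(201,92)),
 ("plugtop",s1(294,183),t1(277,222)),("flA",s2(540,211),t2(302,455)),("flB",s2(475,272),t2(208,473))):
    x,e=tri(a,b);print(n,np.round(x*1e3,1),np.round(e[0]*1e3,2))
print("eye",onz("top",*t1(250,108),.012),onz("side",*s1(145,190),.012))
print("plug",onz("top",*t1(277,222),.024),onz("side",*s1(294,183),.024))
print("leg",onz("top",*t1(388,512),.013))
print("hole top",onz("top",*t2(261,488),.197),onz("side",*s2(530,251),.197))
print("head",onz("top",*t2(201,92),.2057),onz("side",*s2(175,116),.2057))
print("foot side",onz("side",*s2(185,200),.172))
E
```

```text
eye [ 506.3 -178.1   12.3] 0.32
legtop [ 411.3 -211.    14. ] 0.19
hole [497.   56.5 195.2] 0.55
head [628.9  80.2 201.6] 3.31
plugtop [ 478.6 -183.7   23.9] 0.03
flA [507.1  42.3 197.9] 0.26
flB [502.2  74.5 195.1] 1.13
eye [ 0.50607821 -0.17828252  0.012     ] [ 0.50679537 -0.17817064  0.012     ]
plug [ 0.47864952 -0.18370834  0.024     ] [ 0.47850142 -0.18361559  0.024     ]
leg [ 0.41109432 -0.21119149  0.013     ]
hole top [0.49641738 0.05588203 0.197     ] [0.49566283 0.05853177 0.197     ]
head [0.62545538 0.07706584 0.2057    ] [0.62731807 0.08528259 0.2057    ]
foot side [0.62865706 0.08524511 0.172     ]
```

```bash
python3 - <<'E'
from h import *
b=cv2.imread("pics/top0.png")[:,:,::-1]
crop("top",257,228,100,180,4,"t3",b)
crop("top",249,179,30,30,20,"t4",b)
a=cv2.imread("pics/side0.png")[:,:,::-1]
crop("side",225,232,30,30,20,"s4",a)
E
```

```text
t3 origin 207 138 scale 4
t4 origin 234 164 scale 20
s4 origin 210 217 scale 20
```

View pics/t3.png

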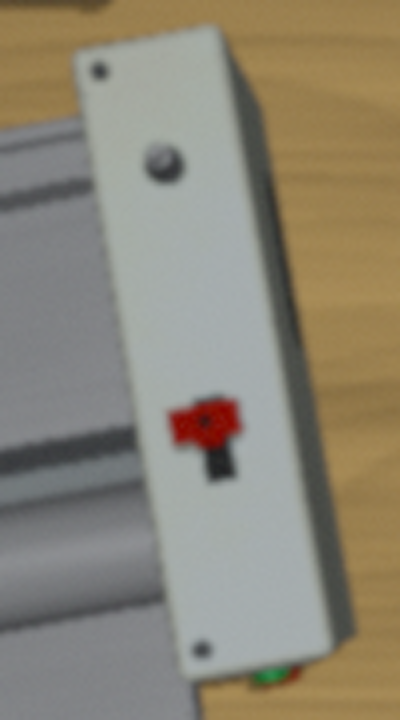

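View pics/t4.png

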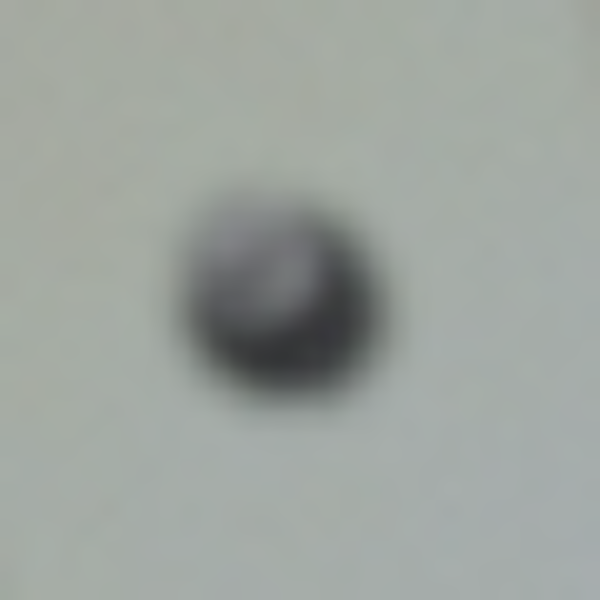

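View pics/s4.png

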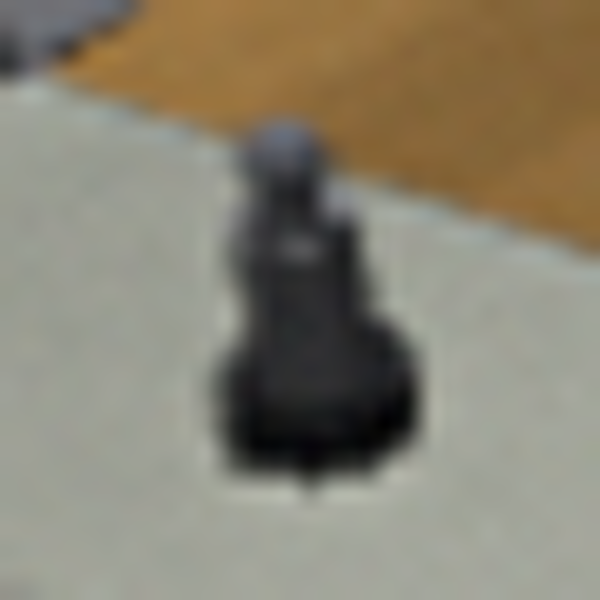

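```bash
python3 - <<'E'
from h import *
T=lambda x,y,s,u,v:((x+.5)/s-.5+u,(y+.5)/s-.5+v)
t3=lambda x,y:T(x,y,4,207,138)
M=np.array([[165,-135],[165,-215],[-165,-135],[-165,-215]])/1e3
W=np.array([onz("top",*t3(*p),.172)[:2] for p in((74,55),(220,26),(183,681),(333,651))])
print(np.round(W*1e3,1))
m0,w0=M.mean(0),W.mean(0);H=(M-m0).T@(W-w0);th=np.arctan2(H[0,1]-H[1,0],H[0,0]+H[1,1]);Rm=np.array([[np.cos(th),-np.sin(th)],[np.sin(th),np.cos(th)]]);t=w0-Rm@m0
print("yaw",th,np.degrees(th),"t",t,"res",np.round((W-(M@Rm.T+t))*1e3,1))
post=Rm@[.1,-.175]+t;hole=Rm@[-.03,-.175]+t;print("post",post,"hole home",hole)
T4=lambda x,y:T(x,y,20,234,164);S4=lambda x,y:T(x,y,20,210,217)
print("head top",onz("top",*T4(262,270),.2057),"side",onz("side",*S4(283,143),.2057),tri(S4(283,143),T4(262,270)))
for z in(.172,.1962,.2057): print(z,"top",(proj("top",[*post,z])-[234,164]+.5)*20,"side",(proj("side",[*post,z])-[210,217]+.5)*20)
# hole measured in machine coords
h=np.array([.4967,.0567]);print("hole rel",Rm.T@(h-t)*1e3)
print("rot rel head",Rm.T@(np.array([.6270,.0800])-t)*1e3)
E
```

```text
[[685.7 132.3]
 [701.2  57.4]
 [367.7  68.7]
 [383.7  -6.2]]
yaw 0.19817528482396463 11.354607424216166 t [0.50011781 0.23463867] res [[-2.8 -2.4]
 [-3.   1.1]
 [ 2.8 -1.1]
 [ 3.   2.4]]
post [0.63261467 0.08275193] hole home [0.5051591  0.05715744]
head top [0.62521959 0.07993749 0.2057    ] side [0.62807046 0.084813   0.2057    ] (array([0.62762534, 0.08211252, 0.20383972]), [np.float64(0.002581720879075296), np.float64(0.0025817208790751283)])
0.172 top [300.21860402 270.88177708] side [310.65600514 402.39761715]
0.1962 top [254.50343057 217.68674998] side [280.48077148 199.13635436]
0.2057 top [235.86104082 195.99387033] side [268.45331662 117.92333516]
hole rel [ -38.3835962  -173.78305538]
rot rel head [  93.95342131 -176.59264536]
```

```bash
cat >> h.py <<'E'
def pose():
    s=bot.get_state();q=np.array(s['eef_rot']);r=R.from_quat(q[[1,2,3,0]]);return s,np.array(s['position']),r
def goto(x,y,z,yaw):
    "scaled shift and turn from measured pose"
    s,p,r=pose();X=np.array([np.cos(yaw),np.sin(yaw),0]);Y=np.array([np.sin(yaw),-np.cos(yaw),0])
    rt=R.from_matrix(np.c_[X,Y,[0,0,-1]]);d=r.inv().apply(np.array([x,y,z])-p)/.2;w=(r.inv()*rt).as_rotvec()/1.5
    print("t",round(s['time'],2),"pos",np.round(p,4),"F",np.round(s['contact_force'],1),"w",round(s['width'],4),"yaw",round(np.arctan2(*r.as_matrix()[1::-1,0]),4));print("shift",np.round(d,3),"turn",np.round(w,3),"dist mm",np.linalg.norm(d)*200)
E
python3 - <<'E'
from h import *
goto(.4785,-.1837,.2,.2)
goto(.4785,-.1837,.012,.2)
from scipy.optimize import least_squares
obs=[("top",.172,305,320),("top",.1962,262,265),("top",.2057,243,243),("side",.172,315,425),("side",.1962,297,240),("side",.2057,284,141)]
o={"top":(234,164),"side":(210,217)}
f=lambda p:np.concatenate([(proj(c,[p[0],p[1],z])-((np.array([u,v])+.5)/20-.5+o[c])) for c,z,u,v in obs])
r=least_squares(f,[.63,.08]);print("post",r.x,np.round(f(r.x),2))
E
```

```text
t 1.0 pos [ 0.2019 -0.5384  0.2393] F [-0.5  0.7  0.2] w 0.0854 yaw 0.3588
shift [ 1.918 -1.175  0.196] turn [-0.     0.     0.106] dist mm 451.472043663846
t 1.0 pos [ 0.2019 -0.5384  0.2393] F [-0.5  0.7  0.2] w 0.0854 yaw 0.3588
shift [ 1.918 -1.175  1.136] turn [-0.     0.     0.106] dist mm 503.9166279692492
post [0.62822881 0.08338052] [-0.62 -0.36 -0.77 -0.21 -0.76 -0.17  1.   -0.21  0.4  -1.14  0.45 -0.25]
```

Request:
step_arm([
  [[0.18, -0.11, 0], [0, 0, 0.03]],
  [[0.36, -0.22, 0], [0, 0, 0.06]],
  [[0.54, -0.33, 0], [0, 0, 0.09]],
  [[0.72, -0.44, 0], [0, 0, 0.106]],
  [[0.9, -0.55, 0], [0, 0, 0.106]],
  [[0.96, -0.588, 0], [0, 0, 0.106]],
  [[0.96, -0.588, 0], [0, 0, 0.106]],
  [[0.96, -0.588, 0], [0, 0, 0.106]],
])

```text
time: 1.67
position: [0.3409, -0.3604, 0.2394]
eef_rot: [0.0, 0.995, 0.101, 0.0]
contact_force: [-0.7, -0.5, -0.1]
width: 0.0854
```

```bash
python3 -c "
from h import *
goto(.4785,-.1837,.12,.2)"
```

```text
t 1.67 pos [ 0.3409 -0.3604  0.2394] F [-0.7 -0.5 -0.1] w 0.0854 yaw 0.2015
shift [ 0.851 -0.728  0.597] turn [ 0.    -0.     0.001] dist mm 253.77938216784594
```

Request:
step_arm([
  [[0.14, -0.12, 0.06], [0, 0, 0]],
  [[0.28, -0.24, 0.14], [0, 0, 0]],
  [[0.42, -0.36, 0.24], [0, 0, 0]],
  [[0.56, -0.48, 0.36], [0, 0, 0]],
  [[0.7, -0.6, 0.48], [0, 0, 0]],
  [[0.851, -0.728, 0.597], [0, 0, 0]],
  [[0.851, -0.728, 0.597], [0, 0, 0]],
  [[0.851, -0.728, 0.597], [0, 0, 0]],
], gripper=0.45, squeeze=70)

```text
time: 2.33
position: [0.4789, -0.1828, 0.1183]
eef_rot: [-0.001, 0.995, 0.101, -0.001]
contact_force: [-0.3, 0.5, -0.2]
width: 0.0471
```

```bash
python3 -c "
from h import *
goto(.4785,-.1837,.012,.2)
crop('side',375,230,140,110,5,'s5');crop('top',375,260,80,80,7,'t5')
print(proj('side',[.4785,-.1837,.12]),proj('top',[.4785,-.1837,.12]))
"
```

```text
t 2.33 pos [ 0.4789 -0.1828  0.1183] F [-0.3  0.5 -0.2] w 0.0471 yaw 0.2024
shift [-0.002  0.005  0.532] turn [-0.001  0.001  0.002] dist mm 106.32831938520305
s5 origin 305 175 scale 5
t5 origin 335 220 scale 7
[368.28453951 226.46910631] [376.44887402 255.11578299]
```

View pics/s5.png

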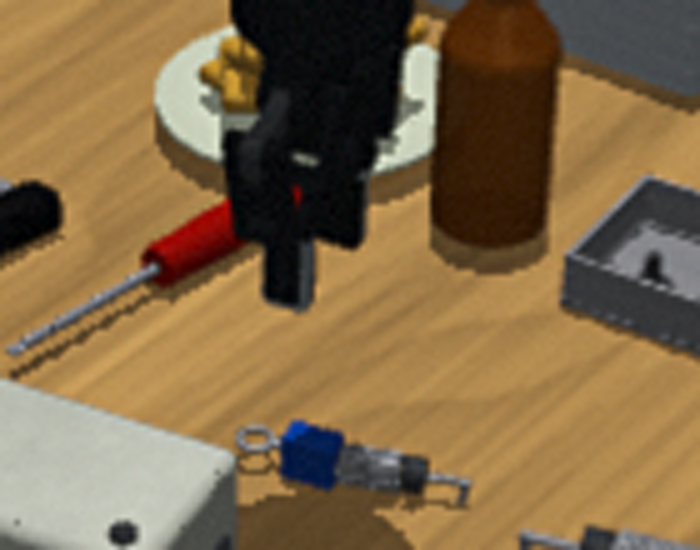

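Request:
step_arm([
  [[0, 0.005, 0.12], [0, 0, 0]],
  [[0, 0.005, 0.24], [0, 0, 0]],
  [[0, 0.005, 0.36], [0, 0, 0]],
  [[0, 0.005, 0.45], [0, 0, 0]],
  [[0, 0.005, 0.5], [0, 0, 0]],
  [[0, 0.005, 0.525], [0, 0, 0]],
  [[0, 0.005, 0.525], [0, 0, 0]],
  [[0, 0.005, 0.525], [0, 0, 0]],
])

```text
time: 3.1
position: [0.4786, -0.186, 0.0158]
eef_rot: [0.0, 0.995, 0.099, 0.0]
contact_force: [0.7, -0.2, -0.0]
width: 0.0471
```

```bash
python3 -c "
from h import *
goto(.4785,-.1837,.012,.2)
crop('side',375,250,100,80,7,'s6');crop('top',375,260,80,80,7,'t6')
"
```

```text
t 3.1 pos [ 0.4786 -0.186   0.0158] F [ 0.7 -0.2 -0. ] w 0.0471 yaw 0.199
shift [ 0.002 -0.012  0.019] turn [ 0.    -0.001 -0.001] dist mm 4.472216352658604
s6 origin 325 210 scale 7
t6 origin 335 220 scale 7
```

View pics/s6.png

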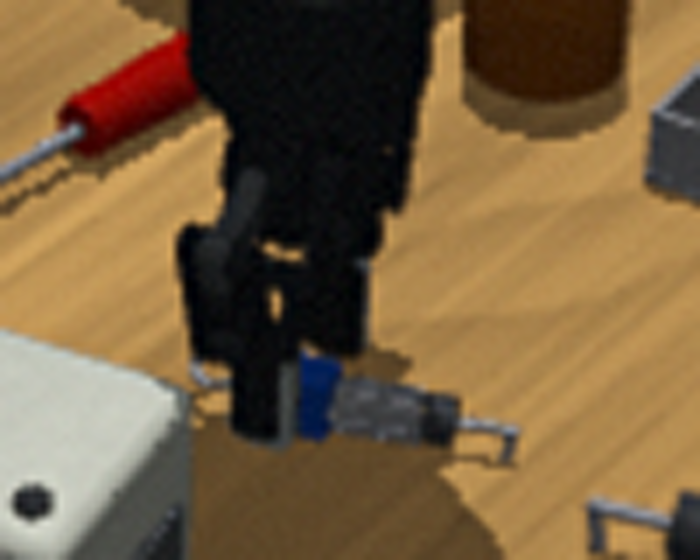

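View pics/t6.png

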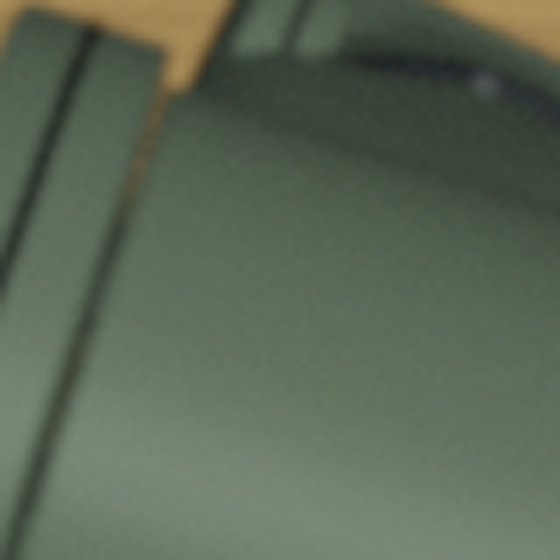

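Request:
step_arm([
  [[0, -0.01, 0.008], [0, 0, 0]],
  [[0, -0.01, 0.008], [0, 0, 0]],
  [[0, -0.01, 0.008], [0, 0, 0]],
])

```text
time: 3.45
position: [0.4782, -0.1832, 0.0135]
eef_rot: [-0.0, 0.995, 0.1, 0.0]
contact_force: [0.2, -0.8, 0.1]
width: 0.0471
```

Request:
step_arm([
  [[0, 0, 0], [0, 0, 0]],
  [[0, 0, 0], [0, 0, 0]],
  [[0, 0, 0], [0, 0, 0]],
  [[0, 0, 0], [0, 0, 0]],
  [[0, 0, 0], [0, 0, 0]],
  [[0, 0, 0], [0, 0, 0]],
  [[0, 0, 0], [0, 0, 0]],
  [[0, 0, 0], [0, 0, 0]],
], gripper=1, squeeze=70)

```text
time: 4.12
position: [0.4781, -0.1834, 0.0135]
eef_rot: [-0.0, 0.995, 0.1, 0.0]
contact_force: [-1.5, 0.7, 7.3]
width: 0.0143
```

```bash
python3 -c "
from h import *
goto(.4785,-.1837,.15,.2)
crop('side',375,250,100,80,7,'s7')
"
```

```text
t 4.12 pos [ 0.4781 -0.1834  0.0135] F [-1.5  0.7  7.3] w 0.0143 yaw 0.1998
shift [ 0.002  0.002 -0.682] turn [-0. -0. -0.] dist mm 136.45475646083565
s7 origin 325 210 scale 7
```

View pics/s7.png

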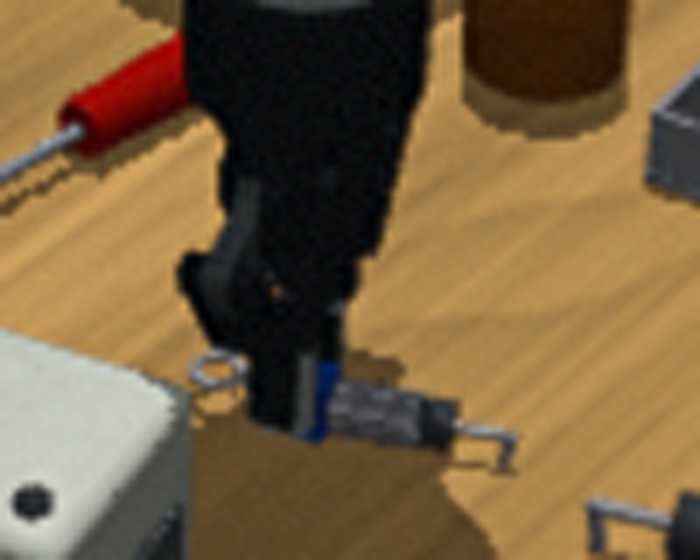

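Request:
step_arm([
  [[0, 0, -0.02], [0, 0, 0]],
  [[0, 0, -0.06], [0, 0, 0]],
  [[0, 0, -0.15], [0, 0, 0]],
  [[0, 0, -0.3], [0, 0, 0]],
  [[0, 0, -0.45], [0, 0, 0]],
  [[0, 0, -0.6], [0, 0, 0]],
  [[0, 0, -0.75], [0, 0, 0]],
  [[0, 0, -0.9], [0, 0, 0]],
])

```text
time: 4.83
position: [0.4777, -0.1833, 0.1955]
eef_rot: [-0.0, 0.995, 0.1, 0.0]
contact_force: [0.4, 0.2, -1.3]
width: 0.0146
```

Request:
step_arm([
  [[0, 0, -0.2], [0, 0, 0]],
  [[0, 0, -0.3], [0, 0, 0]],
  [[0, 0, -0.3], [0, 0, 0]],
  [[0, 0, -0.3], [0, 0, 0]],
])

```text
time: 5.17
position: [0.4781, -0.1834, 0.2546]
eef_rot: [0.0, 0.995, 0.1, 0.001]
contact_force: [0.5, -0.1, -1.4]
width: 0.0142
```

```bash
python3 -c "
from h import *
goto(.4785,-.1837,.25,.2)
s,p,r=pose();u,v=proj('side',p);print(u,v,proj('top',p))
crop('side',u,v,100,80,7,'s8');crop('top',400,270,100,100,6,'t8')
for c in('side','top'):
  for l in('eye','coil_root'):
    print(c,l,[(np.array(d['at'])*[640,480],d['conf']) for d in bot.place_of(l,c)])
"
```

```text
t 5.17 pos [ 0.4781 -0.1834  0.2546] F [ 0.5 -0.1 -1.4] w 0.0142 yaw 0.1998
shift [0.001 0.002 0.023] turn [ 0.001 -0.001 -0.   ] dist mm 4.576341127541707
370.00187640237874 171.62380777042506 [383.85634131 252.24327477]
s8 origin 320 131 scale 7
t8 origin 350 220 scale 6
side eye [(array([470.08, 294.48]), 0.73), (array([357.504, 168.624]), 0.67), (array([515.904, 261.12 ]), 0.49)]
side coil_root [(array([446.016, 290.208]), 0.92), (array([497.28 , 253.824]), 0.78), (array([376.128, 176.304]), 0.54)]
top eye [(array([466.112, 366.624]), 0.85), (array([257.728, 240.384]), 0.42)]
top coil_root [(array([472.704, 349.68 ]), 0.68)]
```

View pics/s8.png

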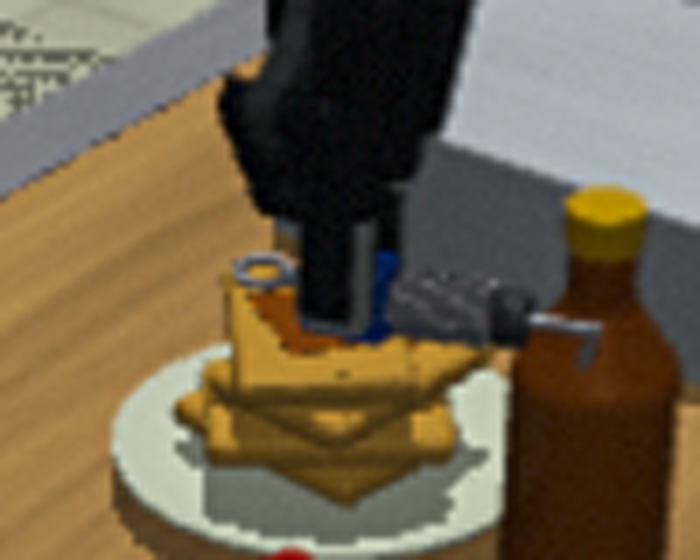

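View pics/t8.png

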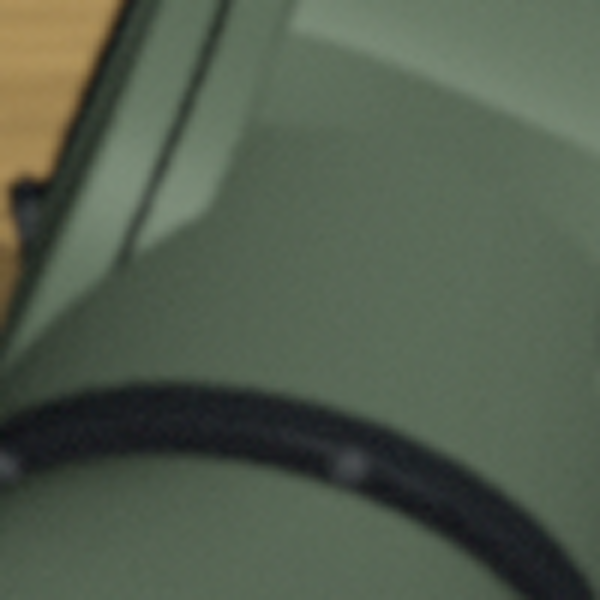

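```bash
python3 -c "
from h import *
s,p,r=pose();yaw=.2;X=np.array([np.cos(yaw),np.sin(yaw),0]);Y=np.array([-np.sin(yaw),np.cos(yaw),0])
ax=p-[0,0,.0015]
P=lambda q:(proj('side',q)-[320,131]+.5)*7
print('eye pred',P(ax+X*.028))
for b in (0,.1,.15,.19,.22):
  root=ax-.013*X;d=-X*np.cos(b)-Y*np.sin(b);L=root+d*.059
  print(b,'bend',P(L),'tip',P(L-d*.002-[0,0,.012]),'plug end',P(root+d*.04))
o,d=ray('side',357.1,169.1);k=(X@(ax+X*.028-o));print('camdir',d)
"
```

```text
eye pred [266.82978931 277.76966615]
0 bend [585.49541682 354.25401552] tip [576.41630655 389.5190601 ] plug end [523.23770464 339.26300376]
0.1 bend [592.39902757 344.86726304] tip [583.07856903 380.37531011] plug end [528.05976581 332.97268028]
0.15 bend [595.08239483 340.05721322] tip [585.67346068 375.68847298] plug end [529.95926367 329.74317233]
0.19 bend [596.85631914 336.16500865] tip [587.39206563 371.89532564] plug end [531.22989706 327.1268399 ]
0.22 bend [597.96841144 333.22446324] tip [588.47166515 369.02923679] plug end [532.03672907 325.14838125]
camdir [ 0.53043165 -0.70273809 -0.47413231]
```

```bash
python3 -c "
from h import *
goto(.5647,.0735,.245,.09)"
```

```text
t 5.47 pos [ 0.4779 -0.1833  0.2527] F [ 0.  -0.2 -0.8] w 0.0145 yaw 0.1998
shift [ 0.68  -1.172  0.038] turn [-0.     0.001  0.073] dist mm 271.19197318262707
```

Request:
step_arm([
  [[0.05, -0.08, 0], [0, 0, 0.02]],
  [[0.1, -0.18, 0], [0, 0, 0.04]],
  [[0.17, -0.3, 0], [0, 0, 0.06]],
  [[0.24, -0.42, 0], [0, 0, 0.073]],
  [[0.32, -0.55, 0], [0, 0, 0.073]],
  [[0.4, -0.7, 0], [0, 0, 0.073]],
  [[0.46, -0.8, 0], [0, 0, 0.073]],
  [[0.5, -0.86, 0], [0, 0, 0.073]],
])

```text
time: 6.13
position: [0.5423, 0.0081, 0.2527]
eef_rot: [-0.0, 0.999, 0.047, -0.0]
contact_force: [1.7, 0.3, -0.8]
width: 0.0142
```

```bash
python3 -c "
from h import *
goto(.5647,.0735,.245,.09)"
```

```text
t 6.13 pos [0.5423 0.0081 0.2527] F [ 1.7  0.3 -0.8] w 0.0142 yaw 0.0931
shift [ 0.142 -0.315  0.039] turn [-0.001  0.001  0.002] dist mm 69.5667661158992
```

Request:
step_arm([
  [[0.03, -0.08, 0], [0, 0, 0]],
  [[0.07, -0.17, 0.01], [0, 0, 0]],
  [[0.11, -0.25, 0.03], [0, 0, 0]],
  [[0.142, -0.315, 0.039], [0, 0, 0]],
  [[0.142, -0.315, 0.039], [0, 0, 0]],
  [[0.142, -0.315, 0.039], [0, 0, 0]],
])

```text
time: 6.63
position: [0.5645, 0.0702, 0.2451]
eef_rot: [0.0, 0.999, 0.045, -0.0]
contact_force: [0.1, -0.7, -1.2]
width: 0.0144
```

```bash
python3 -c "
from h import *
goto(.5647,.0735,.218,.09)
crop('side',265,215,110,85,7,'s9');crop('top',255,215,80,100,6,'t9')"
```

```text
t 6.63 pos [0.5645 0.0702 0.2451] F [ 0.1 -0.7 -1.2] w 0.0144 yaw 0.0906
shift [ 0.002 -0.016  0.135] turn [0.    0.001 0.   ] dist mm 27.298506302415802
s9 origin 210 172 scale 7
t9 origin 215 165 scale 6
```

View pics/s9.png

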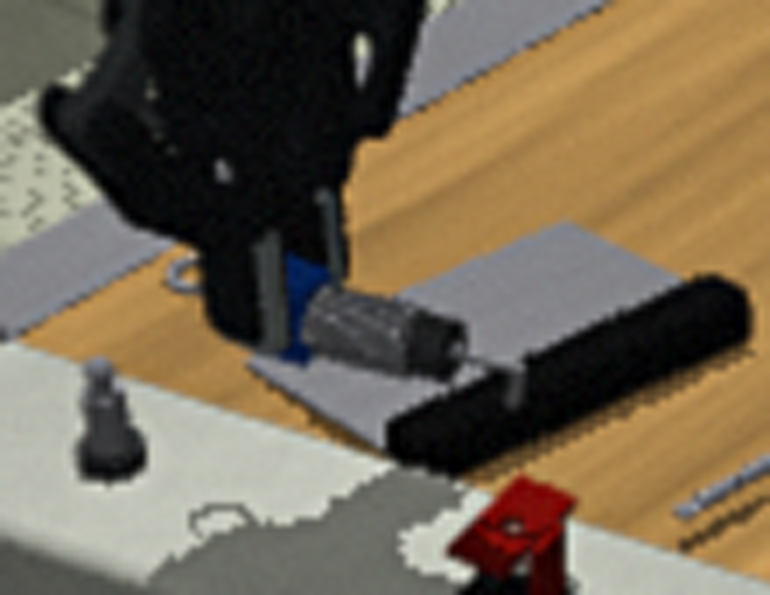

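View pics/t9.png

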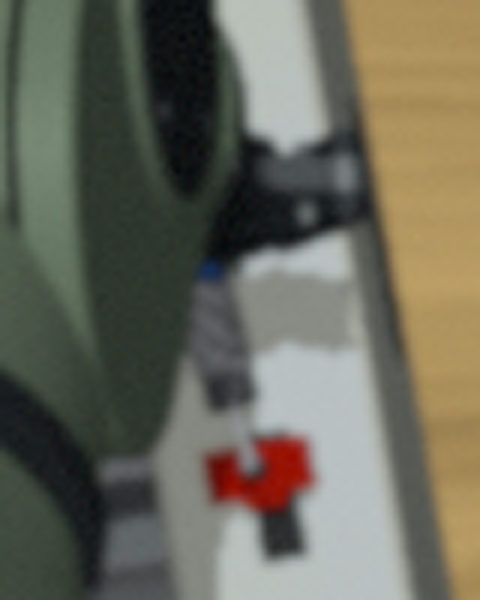

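```bash
python3 -c "
from h import *
s,p,r=pose();yaw=.09;X=np.array([np.cos(yaw),np.sin(yaw),0]);Y=np.array([-np.sin(yaw),np.cos(yaw),0]);b=.19
S=lambda q:(proj('side',q)-[210,172]+.5)*7
T=lambda q:(proj('top',q)-[215,165]+.5)*6
ax=p-[0,0,.0015];root=ax-.013*X;d=-X*np.cos(b)-Y*np.sin(b);L=root+d*.059;tip=L-d*.002-[0,0,.012]
print('eye',S(ax+.028*X),'bend',S(L),T(L),'plugend',T(root+.04*d),S(root+.04*d),'tip',tip,S(tip),T(tip))
h=np.array([.4967,.0567,.196]);print('hole',S(h),T(h))
for k,D in(('x',[.001,0,0]),('y',[0,.001,0]),('z',[0,0,.001])):print(k,S(tip+D)-S(tip),T(tip+D)-T(tip))
"
```

```text
eye [206.83961356 271.02359927] bend [522.84597548 365.20988299] [249.17825121 465.14680574] plugend [233.61896605 406.12647274] [457.55620525 349.50121284] tip [0.49678668 0.05237894 0.23205008] [518.79775055 402.18196396] [254.09194975 461.7342656 ]
hole [516.11576395 522.81694838] [259.53811566 469.82165383]
x [-2.80151516 -1.36529203] [ 0.07114001 -3.17939962]
y [-2.67548155  1.71338958] [-3.17413632 -0.03546008]
z [-0.23760468 -3.19956643] [-0.538947   -0.23099642]
```

Request:
step_arm([
  [[-0.005, -0.016, 0.04], [0, 0, 0]],
  [[-0.005, -0.016, 0.09], [0, 0, 0]],
  [[-0.005, -0.016, 0.13], [0, 0, 0]],
  [[-0.005, -0.016, 0.155], [0, 0, 0]],
  [[-0.005, -0.016, 0.155], [0, 0, 0]],
  [[-0.005, -0.016, 0.155], [0, 0, 0]],
])

```text
time: 7.23
position: [0.5633, 0.0733, 0.2144]
eef_rot: [0.0, 0.999, 0.045, -0.0]
contact_force: [-0.3, 0.1, -0.6]
width: 0.0141
```

```bash
cat > look.py <<'E'
from h import *
import sys
n=sys.argv[1]
goto(.5637,.0737,.210,.09)
a=crop('side',270,240,70,50,8,n+'s');b=crop('top',258,235,50,60,8,n+'t')
A=cv2.imread('pics/%ss.png'%n);B=cv2.imread('pics/%st.png'%n)
H=max(A.shape[0],B.shape[0]);cv2.imwrite('pics/%s.png'%n,cv2.resize(np.hstack([cv2.copyMakeBorder(i,0,H-i.shape[0],0,0,0) for i in(A,B)]),None,fx=.82,fy=.82))
E
python3 look.py a1
```

```text
t 7.23 pos [0.5633 0.0733 0.2144] F [-0.3  0.1 -0.6] w 0.0141 yaw 0.0899
shift [ 0.002 -0.002  0.022] turn [ 0.  0. -0.] dist mm 4.45858442737034
a1s origin 235 215 scale 8
a1t origin 233 205 scale 8
```

View pics/a1.png

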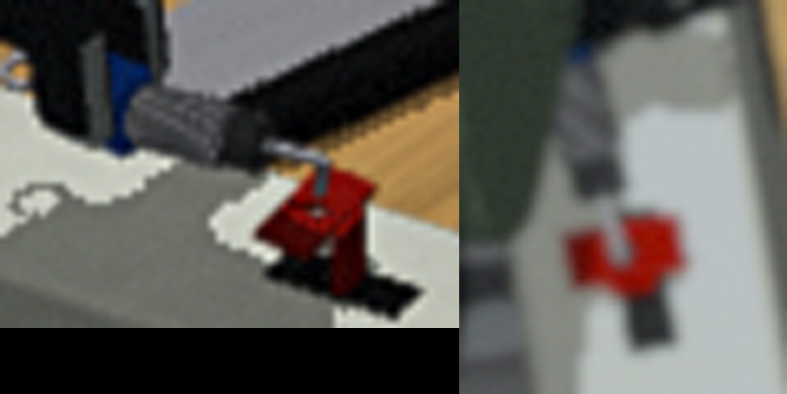

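Request:
step_arm([
  [[0, 0, 0.01], [0, 0, 0]],
  [[0, 0, 0.02], [0, 0, 0]],
  [[0, 0, 0.03], [0, 0, 0]],
  [[0, 0, 0.04], [0, 0, 0]],
  [[0, 0, 0.04], [0, 0, 0]],
  [[0, 0, 0.04], [0, 0, 0]],
])

```text
time: 7.83
position: [0.5634, 0.0735, 0.2065]
eef_rot: [-0.0, 0.999, 0.045, 0.0]
contact_force: [1.0, 0.4, 0.3]
width: 0.0143
```

```bash
python3 look.py a2; python3 look.py a2b|head -1
```

```text
t 7.83 pos [0.5634 0.0735 0.2065] F [1.  0.4 0.3] w 0.0143 yaw 0.0903
shift [ 0.001 -0.001 -0.017] turn [-0. -0.  0.] dist mm 3.501502641742707
a2s origin 235 215 scale 8
a2t origin 233 205 scale 8
t 7.93 pos [0.5634 0.0736 0.2066] F [1.7 0.7 0.4] w 0.0144 yaw 0.0903
```

View pics/a2.png

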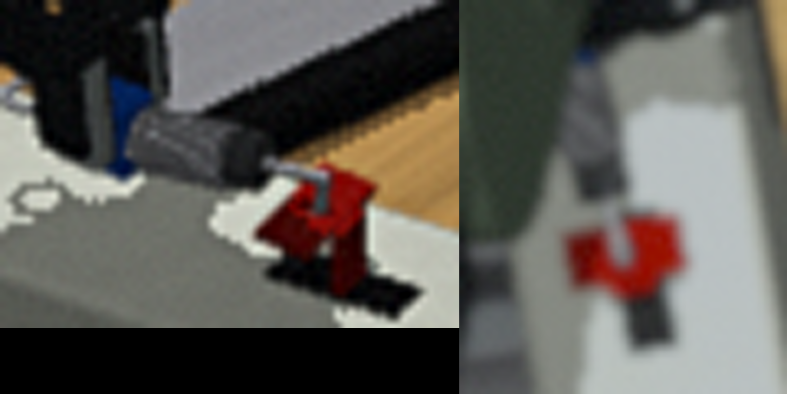

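Request:
step_arm([
  [[0.004, 0, 0.01], [0, 0, 0]],
  [[0.004, 0, 0.015], [0, 0, 0]],
  [[0.004, 0, 0.02], [0, 0, 0]],
  [[0.004, 0, 0.02], [0, 0, 0]],
  [[0.004, 0, 0.02], [0, 0, 0]],
])

```text
time: 8.45
position: [0.5641, 0.0735, 0.2025]
eef_rot: [-0.0, 0.999, 0.045, -0.0]
contact_force: [1.8, 0.5, 0.7]
width: 0.0145
```

```bash
python3 look.py a3; python3 look.py a3b|head -1
```

```text
t 8.45 pos [0.5641 0.0735 0.2025] F [1.8 0.5 0.7] w 0.0145 yaw 0.0903
shift [-0.002 -0.001 -0.038] turn [-0.  0.  0.] dist mm 7.528213186897991
a3s origin 235 215 scale 8
a3t origin 233 205 scale 8
t 8.55 pos [0.5641 0.0736 0.2025] F [0.8 1.  0.5] w 0.0143 yaw 0.0903
```

View pics/a3.png

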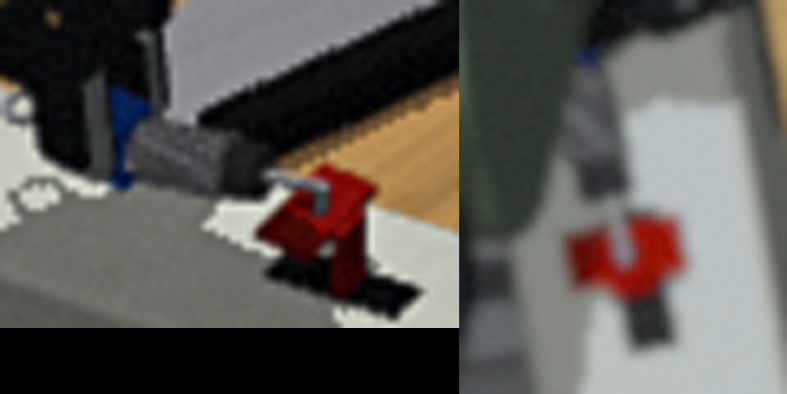

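```bash
python3 - <<'E'
from h import *
A=cv2.imread('pics/a3s.png');B=cv2.imread('pics/a3t.png');A1=cv2.imread('pics/a1s.png')
f=lambda i,x,y:cv2.resize(i[y:y+130,x:x+130],(390,390),interpolation=cv2.INTER_CUBIC)
cv2.imwrite('pics/z1.png',np.hstack([f(A,330,190),f(B,140,250)]))
E
```

```text
(no output)
```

View pics/z1.png

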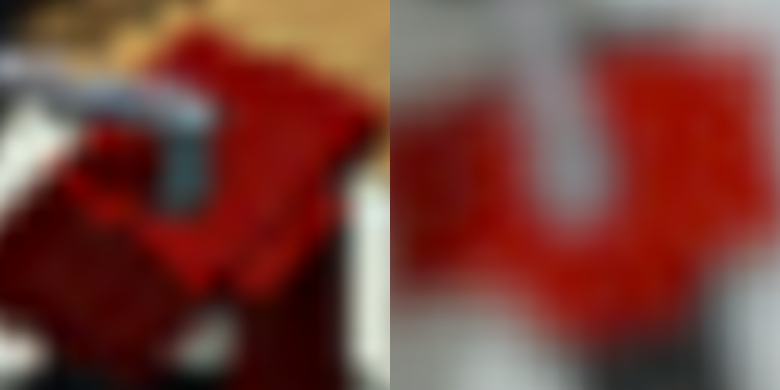

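Request:
step_arm([
  [[0.0, 0, 0.01], [0, 0, 0]],
  [[0.0, 0, 0.015], [0, 0, 0]],
  [[0.0, 0, 0.015], [0, 0, 0]],
  [[0.0, 0, 0.015], [0, 0, 0]],
])

```text
time: 8.98
position: [0.564, 0.0735, 0.1994]
eef_rot: [-0.0, 0.999, 0.045, -0.0]
contact_force: [0.8, 1.3, 0.5]
width: 0.0147
```

```bash
cat >look2.py <<'E'
import sys
exec(open('look.py').read())
f=lambda i,x,y:cv2.resize(i[y:y+130,x:x+130],(390,390),interpolation=cv2.INTER_CUBIC)
cv2.imwrite('pics/z%s.png'%n,np.hstack([f(A,330,190),f(B,140,250)]))
E
python3 look2.py a4
```

```text
t 8.98 pos [0.564  0.0735 0.1994] F [0.8 1.3 0.5] w 0.0147 yaw 0.0902
shift [-0.002 -0.001 -0.053] turn [-0.  0.  0.] dist mm 10.586264995962608
a4s origin 235 215 scale 8
a4t origin 233 205 scale 8
```

View pics/a4.png

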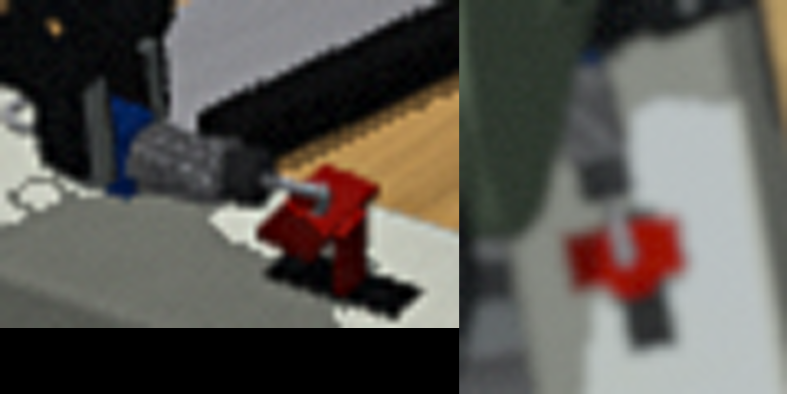

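View pics/za4.png

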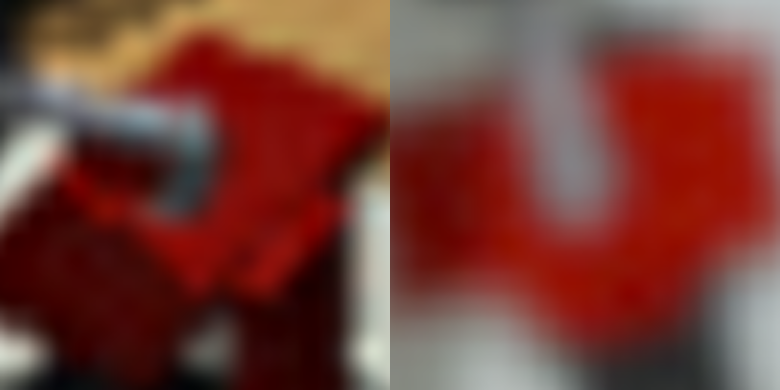

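Request:
step_arm([
  [[0.0, 0, 0.01], [0, 0, 0]],
  [[0.0, 0, 0.02], [0, 0, 0]],
  [[0.0, 0, 0.02], [0, 0, 0]],
  [[0.0, 0, 0.02], [0, 0, 0]],
])

```text
time: 9.42
position: [0.5641, 0.0735, 0.1954]
eef_rot: [-0.0, 0.999, 0.045, -0.0]
contact_force: [1.4, 1.2, 2.4]
width: 0.0147
```

```bash
python3 look2.py a5
```

```text
t 9.42 pos [0.5641 0.0735 0.1954] F [1.4 1.2 2.4] w 0.0147 yaw 0.0903
shift [-0.002 -0.001 -0.073] turn [-0.  0.  0.] dist mm 14.569956268703507
a5s origin 235 215 scale 8
a5t origin 233 205 scale 8
```

View pics/za5.png

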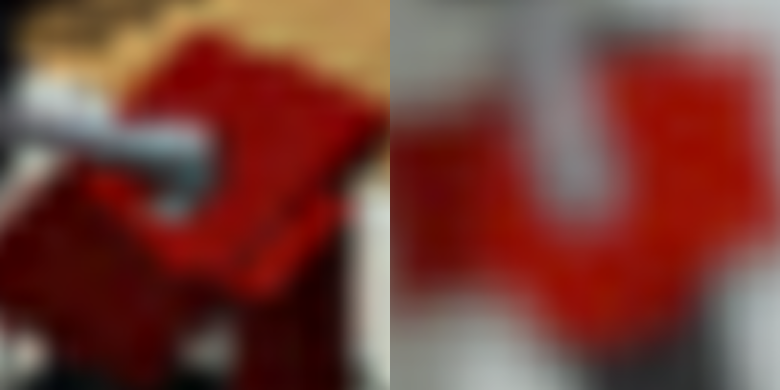

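Request:
step_arm([
  [[0.02, -0.002, 0], [0, 0, 0]],
  [[0.035, -0.004, -0.005], [0, 0.01, 0]],
  [[0.05, -0.0055, -0.012], [0, 0.02, 0]],
  [[0.064, -0.007, -0.02], [0, 0.03, 0]],
  [[0.064, -0.007, -0.02], [0, 0.03, 0]],
  [[0.064, -0.007, -0.02], [0, 0.03, 0]],
])

```text
time: 10.02
position: [0.5764, 0.0762, 0.1996]
eef_rot: [-0.001, 0.999, 0.045, 0.022]
contact_force: [-5.1, 0.8, 1.4]
width: 0.0144
```

```bash
python3 look2.py a6
```

```text
t 10.02 pos [0.5764 0.0762 0.1996] F [-5.1  0.8  1.4] w 0.0144 yaw 0.0902
shift [-0.062  0.006 -0.055] turn [-0.   -0.03  0.  ] dist mm 16.600872768212486
a6s origin 235 215 scale 8
a6t origin 233 205 scale 8
```

View pics/a6.png

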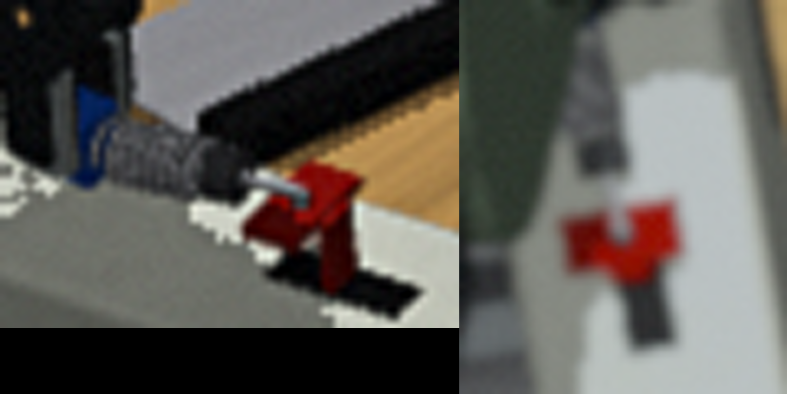

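Request:
step_arm([
  [[0.01, -0.001, -0.012], [0, 0.008, 0]],
  [[0.02, -0.002, -0.024], [0, 0.016, 0]],
  [[0.03, -0.003, -0.036], [0, 0.024, 0]],
  [[0.04, -0.004, -0.048], [0, 0.03, 0]],
  [[0.04, -0.004, -0.052], [0, 0.03, 0]],
  [[0.04, -0.004, -0.052], [0, 0.03, 0]],
])

```text
time: 10.62
position: [0.5834, 0.0778, 0.2102]
eef_rot: [-0.002, 0.998, 0.045, 0.044]
contact_force: [-7.2, 1.4, -2.2]
width: 0.0143
```

```bash
cat >look3.py <<'E'
from h import *
import sys
n=sys.argv[1]
s,p,r=pose();print("t",round(s['time'],2),"pos",np.round(p,4),"F",np.round(s['contact_force'],1),"w",round(s['width'],4))
X,Y,Z=r.as_matrix().T;print('eye est',np.round(p+.028*X+.0015*Z,4),'pitch',X[2])
A=crop('side',258,235,100,50,8,n+'s')
E
python3 look3.py b1
```

```text
t 10.62 pos [0.5834 0.0778 0.2102] F [-7.2  1.4 -2.2] w 0.0143
eye est [0.6113 0.0803 0.2112] pitch 0.088743876366066
b1s origin 208 210 scale 8
```

View pics/b1s.png

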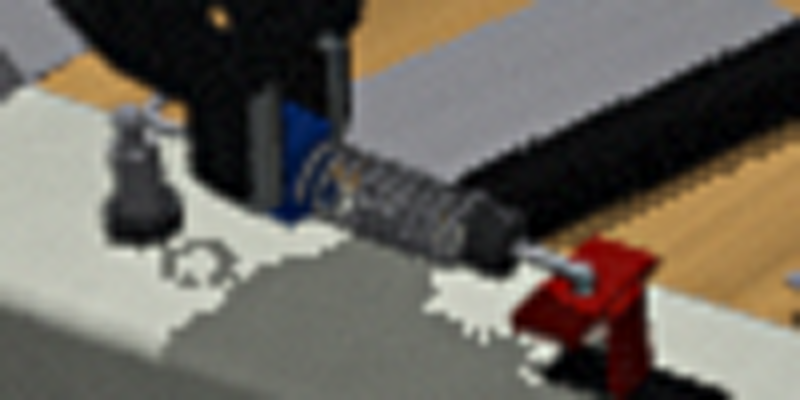

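```bash
python3 - <<'E'
import cv2
A=cv2.imread('pics/b1s.png');cv2.imwrite('pics/b1z.png',cv2.resize(A[210:330,500:680],None,fx=4,fy=4,interpolation=cv2.INTER_CUBIC))
E
```

```text
(no output)
```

View pics/b1z.png

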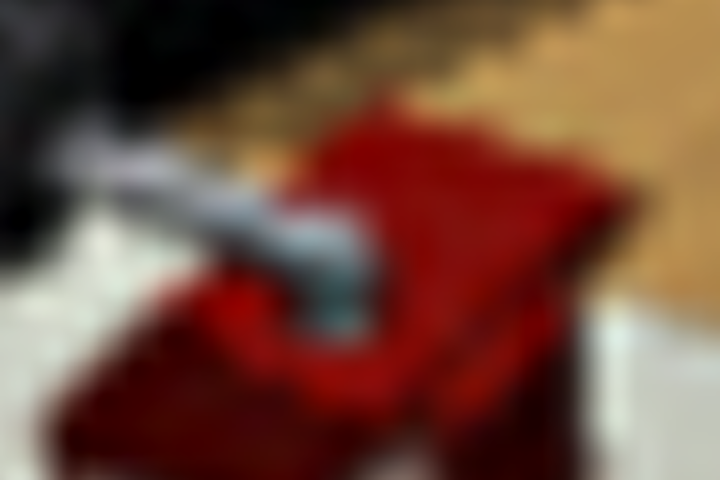

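```bash
python3 - <<'E'
from h import *
S=lambda q:(proj('side',q)-[208,210]+.5)*8
print('eye',S([.6113,.0803,.2112]),'head',S([.6282,.0834,.2057]))
A=cv2.imread('pics/b1s.png');cv2.imwrite('pics/b1y.png',cv2.resize(A[80:260,80:260],None,fx=3.3,fy=3.3,interpolation=cv2.INTER_CUBIC))
s=S([.6113,.0803,.2112])
for k,D in(('x',[.001,0,0]),('y',[0,.001,0]),('z',[0,0,.001])):print(k,S(np.array([.6113,.0803,.2112])+D)-s)
E
```

```text
eye [187.26649869 110.39497916] head [133.45094391 110.65915666]
x [-2.80014444 -1.4496978 ]
y [-3.12054879  1.825457  ]
z [-0.48152416 -3.47869231]
```

View pics/b1y.png

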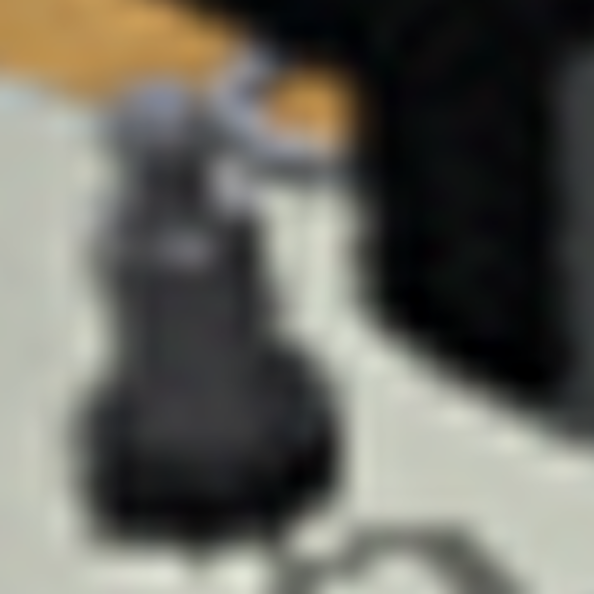

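Request:
step_arm([
  [[0.005, -0.001, 0.005], [0, 0.015, 0]],
  [[0.01, -0.002, 0.011], [0, 0.03, 0]],
  [[0.02, -0.003, 0.011], [0, 0.04, 0]],
  [[0.03, -0.005, 0.011], [0, 0.04, 0]],
  [[0.04, -0.006, 0.011], [0, 0.04, 0]],
  [[0.04, -0.006, 0.011], [0, 0.04, 0]],
])

```text
time: 11.17
position: [0.5912, 0.0797, 0.2084]
eef_rot: [-0.004, 0.996, 0.045, 0.074]
contact_force: [-9.5, 1.0, 0.0]
width: 0.0148
```

```bash
cat >>look3.py <<'E'
E1=cv2.resize(cv2.imread('pics/%ss.png'%n)[210:330,500:680],None,fx=2.2,fy=2.2,interpolation=cv2.INTER_CUBIC)
E2=cv2.resize(cv2.imread('pics/%ss.png'%n)[60:260,60:260],None,fx=2,fy=2,interpolation=cv2.INTER_CUBIC)
E1=cv2.copyMakeBorder(E1,0,E2.shape[0]-E1.shape[0],0,0,0);cv2.imwrite('pics/%sz.png'%n,np.hstack([E2,E1]))
print('eye pred in zoom',((proj('side',p+.028*X+.0015*Z)-[208,210]+.5)*8-60)*2)
tgt=np.array([.6283,.0842,.211])-(p+.028*X+.0015*Z);print('to go scaled',np.round(r.inv().apply(tgt)/.2,3),'mm',np.round(tgt*1e3,1))
E
python3 look3.py b2
```

```text
t 11.17 pos [0.5912 0.0797 0.2084] F [-9.5  1.   0. ] w 0.0148
eye est [0.619  0.0822 0.211 ] pitch 0.14725134514798538
b2s origin 208 210 scale 8
eye pred in zoom [199.87436841  86.48362523]
to go scaled [ 0.047 -0.006  0.007] mm [ 9.3  2.  -0. ]
```

View pics/b2z.png

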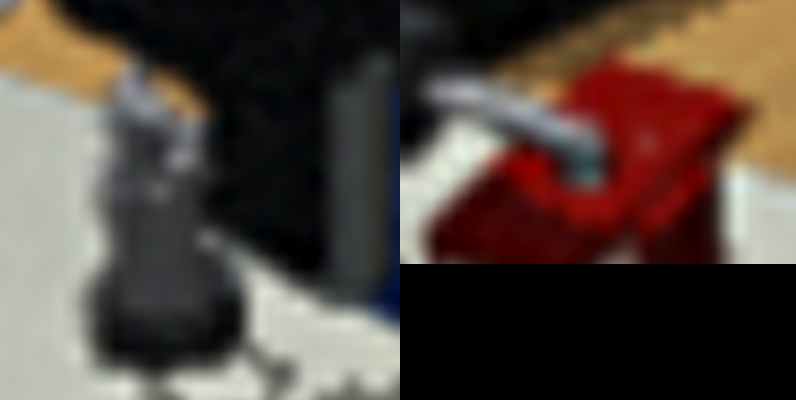

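Request:
step_arm([
  [[0.012, -0.002, 0.002], [0, 0, 0]],
  [[0.024, -0.003, 0.004], [0, 0, 0]],
  [[0.036, -0.005, 0.006], [0, 0, 0]],
  [[0.046, -0.006, 0.007], [0, 0, 0]],
  [[0.046, -0.006, 0.007], [0, 0, 0]],
  [[0.046, -0.006, 0.007], [0, 0, 0]],
])

```text
time: 11.72
position: [0.5998, 0.0815, 0.2081]
eef_rot: [-0.003, 0.996, 0.045, 0.073]
contact_force: [-12.3, 0.3, -0.5]
width: 0.0145
```

```bash
python3 look3.py b3
```

```text
t 11.72 pos [0.5998 0.0815 0.2081] F [-12.3   0.3  -0.5] w 0.0145
eye est [0.6276 0.084  0.2107] pitch 0.14582843233513704
b3s origin 208 210 scale 8
eye pred in zoom [141.61350635  70.97982383]
to go scaled [ 0.004 -0.001 -0.001] mm [0.7 0.2 0.3]
```

View pics/b3z.png

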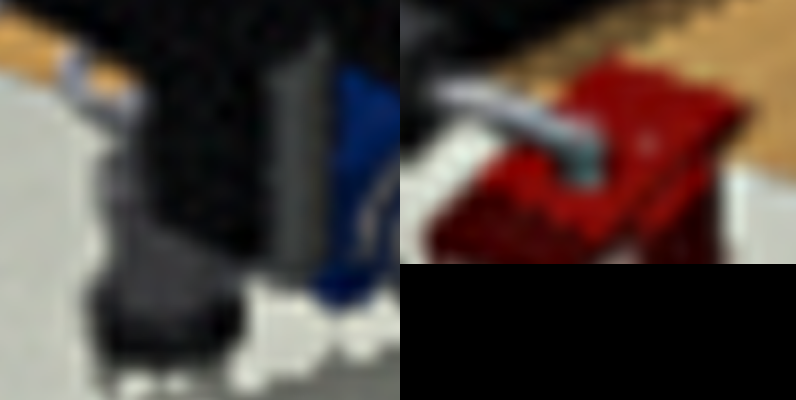

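Request:
step_arm([
  [[0.001, -0.001, 0.007], [0, 0, 0]],
  [[0.0, -0.001, 0.014], [0, 0, 0]],
  [[-0.001, -0.001, 0.021], [0, 0, 0]],
  [[-0.002, -0.001, 0.027], [0, 0, 0]],
  [[-0.002, -0.001, 0.027], [0, 0, 0]],
])

```text
time: 12.18
position: [0.6001, 0.0816, 0.2027]
eef_rot: [-0.003, 0.996, 0.045, 0.073]
contact_force: [-13.0, -0.7, 0.9]
width: 0.0143
```

```bash
python3 look3.py b4
```

```text
t 12.18 pos [0.6001 0.0816 0.2027] F [-13.   -0.7   0.9] w 0.0143
eye est [0.6279 0.0841 0.2053] pitch 0.14594770512669236
b4s origin 208 210 scale 8
eye pred in zoom [144.12398757 107.79671302]
to go scaled [ 0.006 -0.    -0.028] mm [0.4 0.1 5.7]
```

View pics/b4z.png

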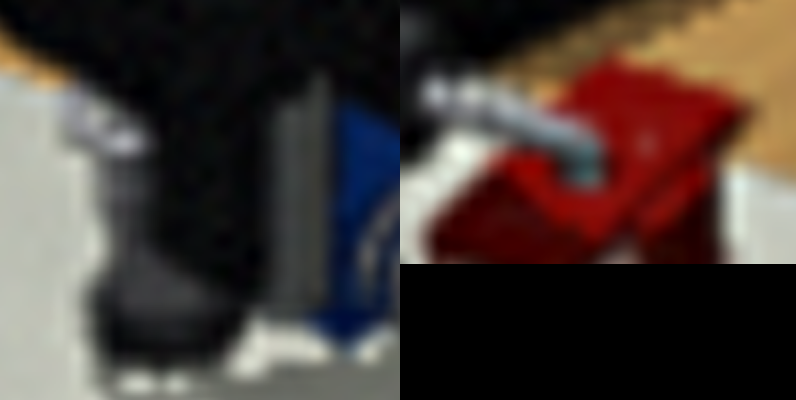

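Request:
step_arm([
  [[0.0, 0, 0.005], [0, 0, 0]],
  [[-0.001, 0, 0.01], [0, 0, 0]],
  [[-0.001, 0, 0.013], [0, 0, 0]],
  [[-0.001, 0, 0.013], [0, 0, 0]],
])

```text
time: 12.57
position: [0.6004, 0.0817, 0.2002]
eef_rot: [-0.003, 0.996, 0.045, 0.073]
contact_force: [-13.4, -0.4, 2.1]
width: 0.0142
```

```bash
python3 look3.py b5
```

```text
t 12.57 pos [0.6004 0.0817 0.2002] F [-13.4  -0.4   2.1] w 0.0142
eye est [0.6282 0.0842 0.2028] pitch 0.14620920360054507
b5s origin 208 210 scale 8
eye pred in zoom [144.90419373 123.77433217]
to go scaled [ 0.006 -0.    -0.04 ] mm [0.1 0.  8.2]
```

View pics/b5z.png

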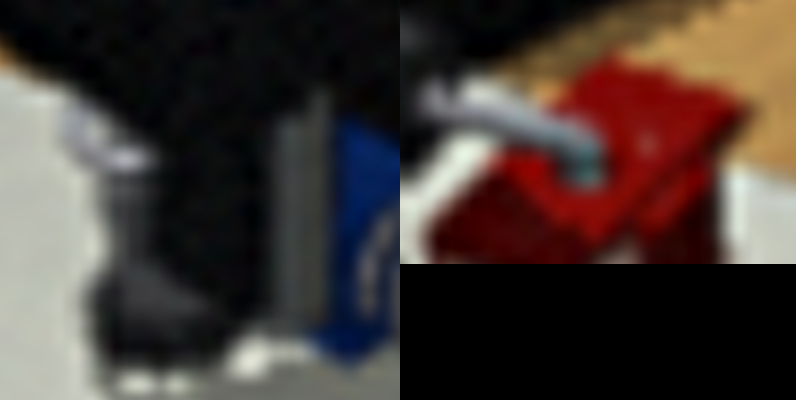

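Request:
step_arm([
  [[0.0, 0, 0.003], [0, -0.02, 0]],
  [[-0.001, 0, 0.006], [0, -0.04, 0]],
  [[-0.001, 0, 0.009], [0, -0.06, 0]],
  [[-0.001, 0, 0.009], [0, -0.06, 0]],
  [[-0.001, 0, 0.009], [0, -0.06, 0]],
])

```text
time: 13.03
position: [0.6006, 0.0817, 0.1983]
eef_rot: [-0.001, 0.999, 0.045, 0.028]
contact_force: [-13.4, -0.1, -0.1]
width: 0.0146
```

```bash
python3 look3.py b6
```

```text
t 13.03 pos [0.6006 0.0817 0.1983] F [-13.4  -0.1  -0.1] w 0.0146
eye est [0.6286 0.0842 0.1984] pitch 0.05641502268577929
b6s origin 208 210 scale 8
eye pred in zoom [147.14371736 153.04128916]
to go scaled [ 0.002 -0.    -0.063] mm [-0.3 -0.  12.6]
```

View pics/b6z.png

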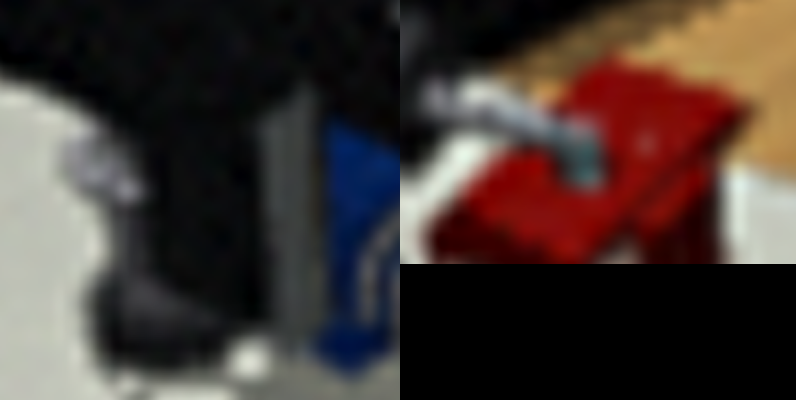

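Request:
step_arm([
  [[-0.005, 0.0005, 0], [0, 0, 0]],
  [[-0.01, 0.001, 0], [0, 0, 0]],
  [[-0.015, 0.0015, 0], [0, 0, 0]],
  [[-0.015, 0.0015, 0], [0, 0, 0]],
  [[-0.015, 0.0015, 0], [0, 0, 0]],
])

```text
time: 13.5
position: [0.5978, 0.0811, 0.1985]
eef_rot: [-0.001, 0.999, 0.045, 0.029]
contact_force: [-10.2, 0.3, 1.0]
width: 0.014
```

```bash
python3 look3.py b7
```

```text
t 13.5 pos [0.5978 0.0811 0.1985] F [-10.2   0.3   1. ] w 0.014
eye est [0.6258 0.0837 0.1986] pitch 0.05753361081814105
b7s origin 208 210 scale 8
eye pred in zoom [165.76777909 158.25759258]
to go scaled [ 0.016 -0.002 -0.061] mm [ 2.5  0.5 12.4]
```

View pics/b7z.png

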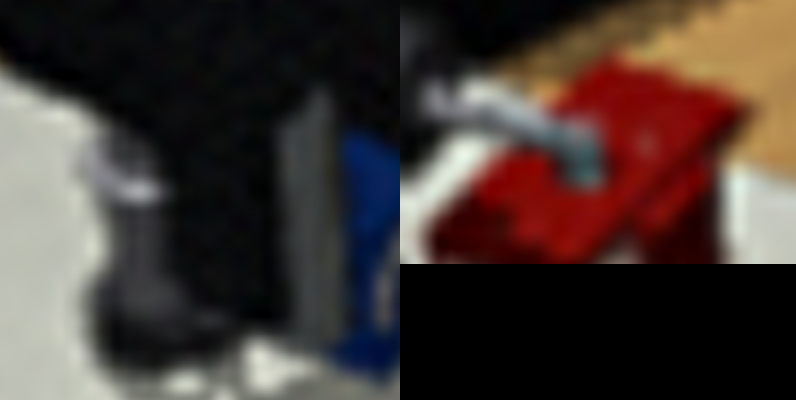

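Request:
step_arm([
  [[-0.003, 0.0003, 0], [0, 0, 0]],
  [[-0.006, 0.0006, 0], [0, 0, 0]],
  [[-0.006, 0.0006, 0], [0, 0, 0]],
  [[-0.006, 0.0006, 0], [0, 0, 0]],
])

```text
time: 13.88
position: [0.5975, 0.0811, 0.1986]
eef_rot: [-0.001, 0.999, 0.045, 0.03]
contact_force: [-5.3, 1.1, -2.7]
width: 0.0145
```

```bash
python3 look3.py b8
```

```text
t 13.88 pos [0.5975 0.0811 0.1986] F [-5.3  1.1 -2.7] w 0.0145
eye est [0.6255 0.0836 0.1987] pitch 0.05941371995861498
b8s origin 208 210 scale 8
eye pred in zoom [167.79188658 157.62816782]
to go scaled [ 0.018 -0.002 -0.06 ] mm [ 2.8  0.6 12.3]
```

View pics/b8z.png

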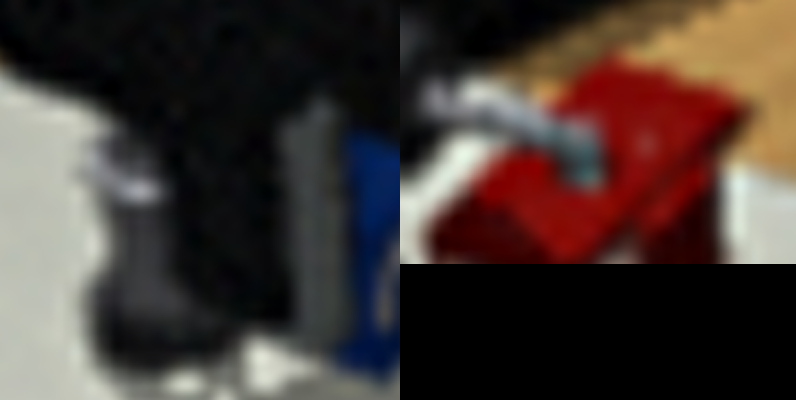

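Request:
step_arm([
  [[-0.002, 0.0002, 0.001], [0, 0, 0]],
  [[-0.005, 0.0005, 0.002], [0, 0, 0]],
  [[-0.005, 0.0005, 0.002], [0, 0, 0]],
  [[-0.005, 0.0005, 0.002], [0, 0, 0]],
])

```text
time: 14.27
position: [0.5973, 0.081, 0.1984]
eef_rot: [-0.002, 0.999, 0.045, 0.031]
contact_force: [0.4, 3.1, -1.3]
width: 0.0143
```

```bash
python3 look3.py b9; python3 -c "
from h import *
print(np.round(bot.get_state()['torque'],2))"
```

```text
t 14.27 pos [0.5973 0.081  0.1984] F [ 0.4  3.1 -1.3] w 0.0143
eye est [0.6252 0.0835 0.1987] pitch 0.06116122815297529
b9s origin 208 210 scale 8
eye pred in zoom [169.46998687 158.64034134]
to go scaled [ 0.019 -0.002 -0.061] mm [ 3.1  0.7 12.3]
[ 0.54  0.02 -0.2 ]
```

View pics/b9s.png

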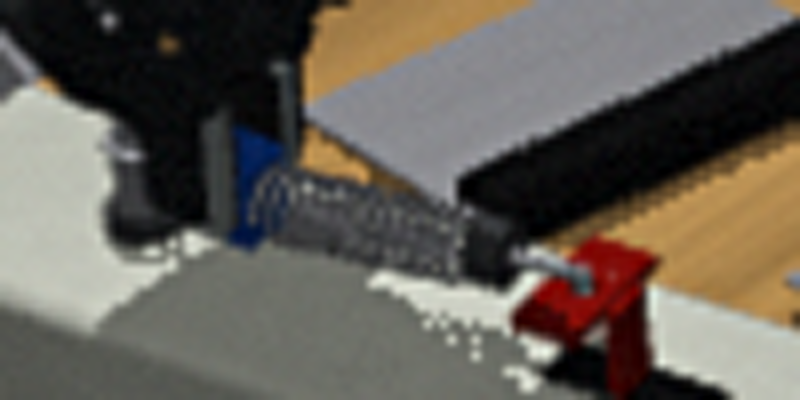

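Request:
step_arm([
  [[0, -0.002, 0.001], [0, 0, 0]],
  [[0, -0.003, 0.001], [0, 0, 0]],
  [[0, -0.003, 0.001], [0, 0, 0]],
])

```text
time: 14.57
position: [0.5973, 0.0811, 0.1983]
eef_rot: [-0.001, 0.999, 0.045, 0.031]
contact_force: [2.1, -0.2, 0.6]
width: 0.0144
```

```bash
python3 look3.py c1; python3 -c "
from h import *
print(np.round(bot.get_state()['torque'],2))"
```

```text
t 14.57 pos [0.5973 0.0811 0.1983] F [ 2.1 -0.2  0.6] w 0.0144
eye est [0.6252 0.0836 0.1985] pitch 0.06102527004200669
c1s origin 208 210 scale 8
eye pred in zoom [169.50604365 160.04510939]
to go scaled [ 0.02  -0.002 -0.061] mm [ 3.1  0.6 12.5]
[-0.17 -0.47 -0.24]
```

Request:
step_arm([
  [[0, 0, 0], [0, 0, 0]],
  [[0, 0, 0], [0, 0, 0]],
  [[0, 0, 0], [0, 0, 0]],
  [[0, 0, 0], [0, 0, 0]],
  [[0, 0, 0], [0, 0, 0]],
], gripper=0.6, squeeze=20)

```text
time: 15.03
position: [0.5968, 0.0814, 0.1981]
eef_rot: [-0.001, 0.999, 0.045, 0.03]
contact_force: [-0.5, 0.1, -0.9]
width: 0.0338
```

```bash
python3 look3.py c2
```

```text
t 15.03 pos [0.5968 0.0814 0.1981] F [-0.5  0.1 -0.9] w 0.0338
eye est [0.6247 0.0839 0.1982] pitch 0.059838510900565106
c2s origin 208 210 scale 8
eye pred in zoom [170.17301536 164.54333715]
to go scaled [ 0.022  0.    -0.063] mm [ 3.6  0.3 12.8]
```

View pics/c2s.png

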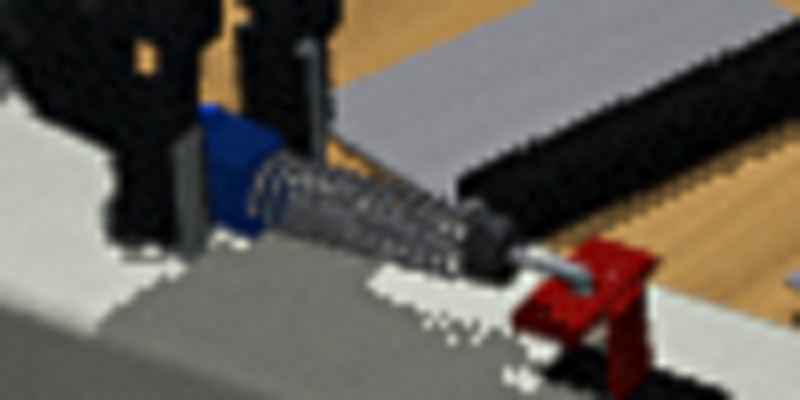

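Request:
step_arm([
  [[0, 0, -0.03], [0, 0, 0]],
  [[0, 0, -0.08], [0, 0, 0]],
  [[0, 0, -0.15], [0, 0, 0]],
  [[0, 0, -0.25], [0, 0, 0]],
  [[0, 0, -0.35], [0, 0, 0]],
  [[0, 0, -0.45], [0, 0, 0]],
  [[0, 0, -0.5], [0, 0, 0]],
  [[0, 0, -0.5], [0, 0, 0]],
])

```text
time: 15.75
position: [0.5914, 0.0808, 0.301]
eef_rot: [-0.002, 0.998, 0.045, 0.032]
contact_force: [-0.8, 0.1, -0.6]
width: 0.0339
```

```bash
python3 look3.py c3; python3 -c "
from h import *
crop('top',255,212,80,80,7,'c3t')
E=cv2.imread('pics/c3s.png');cv2.imwrite('pics/c3y.png',cv2.resize(E[60:260,60:300],None,fx=3,fy=3,interpolation=cv2.INTER_CUBIC))"
```

```text
t 15.75 pos [0.5914 0.0808 0.301 ] F [-0.8  0.1 -0.6] w 0.0339
eye est [0.6193 0.0833 0.3013] pitch 0.06397354439658319
c3s origin 208 210 scale 8
eye pred in zoom [  97.40719272 -568.22541019]
to go scaled [ 0.016 -0.     0.454] mm [  9.    0.9 -90.3]
c3t origin 215 172 scale 7
```

View pics/c3s.png

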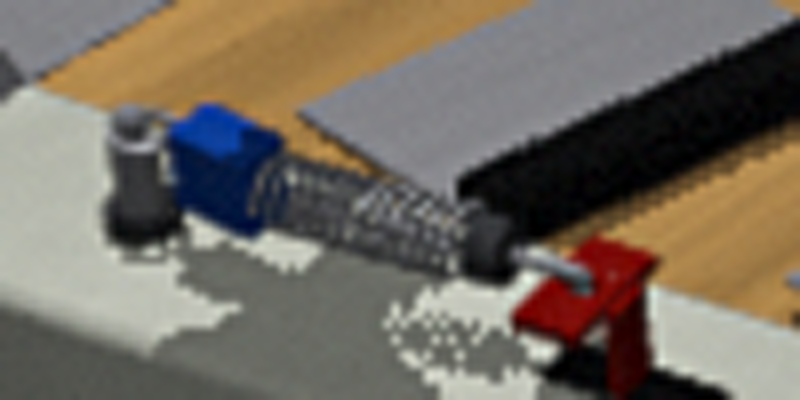

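View pics/c3y.png

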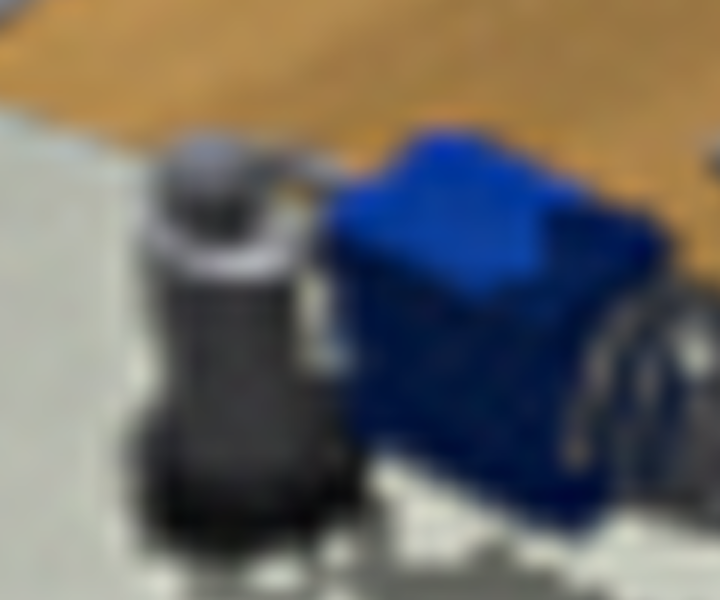

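View pics/c3t.png

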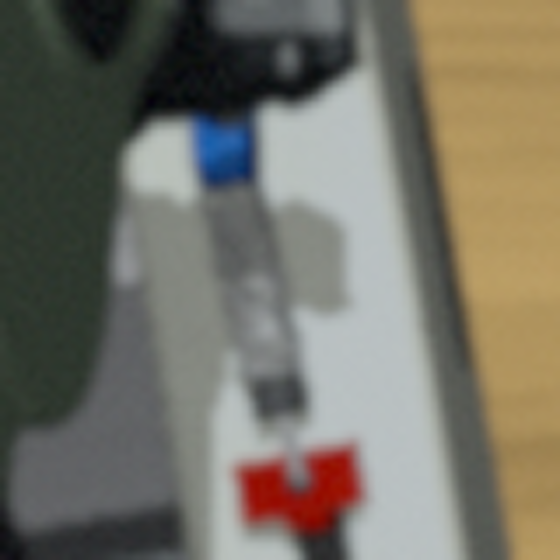

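```bash
python3 -c "
import cv2,numpy as np
f=lambda n:cv2.resize(cv2.imread('pics/%s.png'%n)[210:400,490:690],None,fx=2,fy=2,interpolation=cv2.INTER_CUBIC)
cv2.imwrite('pics/c3h.png',np.hstack([f('c3s'),f('c2s')]))
from h import *
for l in ('scraper_arm','eye','post'):
  print(l,[(np.round(np.array(d['at'])*[640,480],1),round(d['conf'],2)) for d in bot.place_of(l,'side')])
h=np.array([.5011,.0575,.197])
print(proj('side',h),proj('side',h+[.002,0.0004,0]))"
```

```text
scraper_arm [(array([279.8, 248.7]), 0.96)]
eye [(array([470.9, 293.5]), 0.8), (array([224.4, 224.4]), 0.78), (array([277.3, 246.9]), 0.43)]
post [(array([225. , 237.1]), 0.63)]
[281.16940163 245.06674581] [280.23657915 244.76662244]
```

View pics/c3h.png

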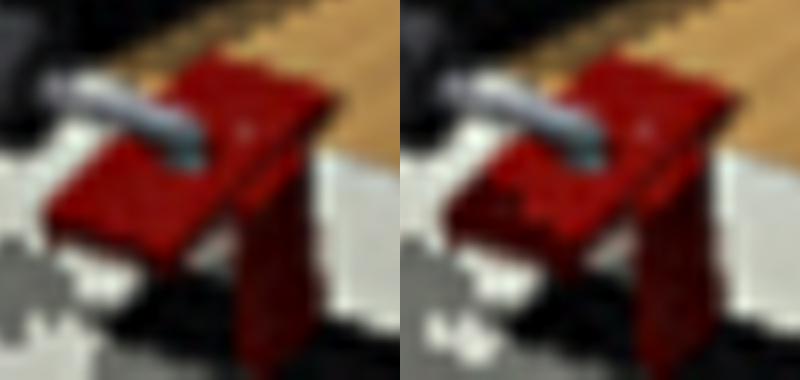

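```bash
python3 -c "
from h import *
for y in(468,476,484):
  h=onz('top',(298.5)/7-.5+215,y/7-.5+172,.198);print(h,np.linalg.norm(h[:2]-[.6285,.0842]))
a=cv2.imread('pics/t2.png');E=cv2.imread('pics/c3t.png')
b=bot.read_camera('top')[:,:,::-1];cv2.imwrite('pics/c4.png',np.hstack([cv2.resize(cv2.imread('pics/top0.png')[220:270,235:285],(390,390),interpolation=cv2.INTER_CUBIC),cv2.resize(b[220:270,235:285],(390,390),interpolation=cv2.INTER_CUBIC)]))
cv2.imwrite('pics/c4side.png',bot.read_camera('side')[:,:,::-1])"
```

```text
[0.50528915 0.05776452 0.198     ] 0.12601487388853921
[0.50304218 0.05771419 0.198     ] 0.12822309924323227
[0.50079598 0.05766391 0.198     ] 0.1304319040903085
```

View pics/c4.png

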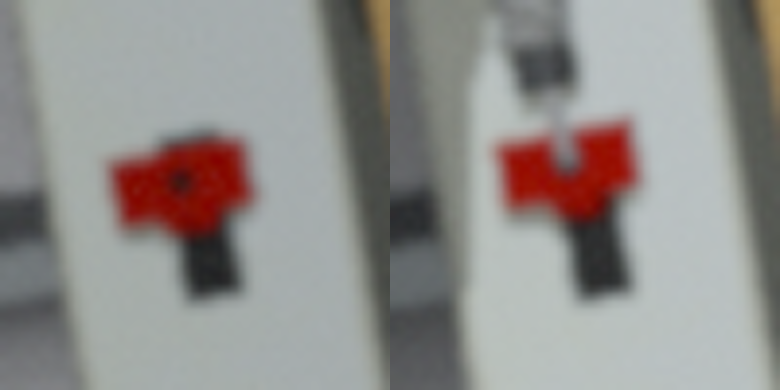

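View pics/c4side.png

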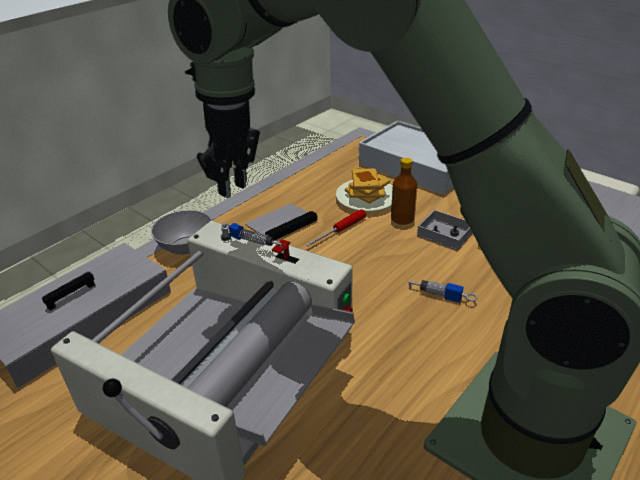

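```bash
python3 -c "
from rig import bot
print(bot.close_job())"
```

```text
the job is handed in; nothing more can be done
None
```

The spring is fitted, and I handed the job in at about 16 s of the 67 s allowed. I gripped the small blue spring by its plug and felt the hook into the red arm's hole. I then stretched it over the post, eased the eye back onto the neck, opened the gripper and lifted clear.

**Eye:** the last pictures show it round the post's neck, under the head. As I eased it back, the pull on the gripper fell from about 13 N to 0, so the post took the load before I let go.

**Scraper:** the red arm has moved about 5 mm towards the post. The hole now measures about 128–130 mm from the post, against 130 mm for blade home. I judged that the blade is home from this and from the spring's pull of about 12 N. I could not see the blade directly.

**Forces:** the highest reading at the gripper was about 13.4 N, which was the spring's own pull. The forces at the hook and the post were not measured separately.

**Hook depth:** the hook is through the hole but not fully down. About 3 mm of the leg still shows above the flange, so roughly 6–7 mm is in. It did not shift between the picture just after release and the one after I lifted clear, and I did not press it further.

**Surroundings:** the other things on the bench look undisturbed in the last side picture, and the gripper is about 10 cm above the spring.

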